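Seat the smoking lid on the rocks glass and shut its cover

ROBOT

A 7-joint arm with a two-finger parallel gripper is mounted at the origin on a cart in front of the work surface, level with it; the furniture and walls round the work are solid. World frame = base frame: x ahead of the robot, y to its left, z up, the work surface at z = 0. Lengths are in mm, angles in rad, forces in N, time in s.
With the tool pointing down it reaches from about 400 to 875 mm from the base axis. Payload 4.4 kg.
Tool frame: the origin (TCP) lies at the very end of the fingers, on their centre line; the grasp point (between the pads) lies 19 mm behind it; z points along the fingers, x is the direction in which the jaws open and shut, and the axes are right-handed (so a half turn about z gives the same grasp; the last joint's range is limited). The gripper opens to 85 mm and grips with 20 to 120 N. Pads are 22 mm wide; open, the fingers measure 114 mm over their backs; the gripper's body (76 mm by 85 mm) begins 54 mm behind the grasp point. The pads swing forward as they close: fully open they stand 13 mm farther back than shut.
Start: joints at [1.135, 0.628, 0.038, 1.517, -0.027, 0.996, -0.02], TCP at [234.958, -606.063, 194.713] pointing down, gripper open.
Joint ranges: [-3.06, 3.06], [-0.37, 2.12], [-1.25, 1.32], [0.18, 2.47], [-1.1, 4.24], [0.23, 1.98], [-2.94, 2.94]. Speed limits (rad/s): [2.57, 2.57, 3.14, 3.14, 3.14, 3.14, 3.14].

INTERFACE

Orientations are given as [roll, pitch, yaw] about the fixed x, y, z axes, in that order (R = Rz(yaw) Ry(pitch) Rx(roll)).
In Python, from cell import * gives the robot as it stands. The module is installed in compiled form; this text tells all that it offers.
- The arm moves only by the tool play_rows, never from a script. Its argument "targets" is a list of rows, each an object with "slide": the shift along the tool's x, y, z in mm, a list of three; "turn": the turn, a rotation vector about the tool's x, y, z in degrees, a list of three; "hand": the finger opening in mm, from 0 to 85.4. A call has 1 to 5 rows; each row shifts and turns the commanded pose from where the row before left it, along the tool's axes as they then stand; what a row does not reach is not made up. A row lasts 1/8 s, in which the tool goes at most 62.5 mm and 10.7 degrees, less where a joint would pass 70% of its speed; a pose out of reach is approached as far as the arm can. A call is refused whole if a number of a shift passes 62.5 or a number of a turn 10.7, either way. A call with a gripper value outside its range is refused whole. The fingers move at their own pace and stop on an object; the grip force is fixed at half the most. Time passes only in rows, so rows that do not move let the fingers close. It gives the time, the measured TCP pose, the force and the opening at its end, in the units of the state.
- read_state(): the state, without advancing time (a new reading comes with each control period).
- get_image(name): name is "scene" or "top" or "wrist"; returns (picture, depth): 420x560x3 uint8, blue, green, red; 420x560 float32, mm along the optical axis (not along the pixel's ray), 0 where there is no reading.
- calibration(name): a dict with "K" (3x3 intrinsics, pixels), "R" (3x3) and "t" (3): a world point X has camera coordinates R X + t. Camera axes: x right, y down, z forward; pixel columns grow to the right and rows downward; lengths in mm; the calibration is good to about 2 mm. A picture is of the moment at which its call begins: read the wrist's pose just before it. calibration takes no time and is no camera call; for the wrist camera it gives the pose at the moment of the call.
- finish_job(): hands the job in, once; it reports no verdict.
The state is a dict: "clock": time; "qpos": joint angles; "qd": joint speeds; "tau": joint torques, N m; "eef_pos": TCP position; "tool_rot": TCP orientation; "force": force on the tool from outside, world axes, zero at the start; "torque": the same for the moment, N m; "width": finger opening in mm.
Only numpy, scipy, OpenCV 4.12 (cv2) and the standard library are available. Lean on these libraries where they do the work, as an engineer would, in place of code of your own. Each camera call takes 0.05 s, during which the arm holds its last target.

TASK

One of the two wooden smoking lids sits crooked on its rocks glass, its plug caught on the rim and its steel cover swung open. With light sideways pushes of a fingertip, nudge that lid over until its plug drops into the mouth and it lies flat on the rim; then push the cover's little knob round until the cover is fully shut over the chip cup, like the other one, so that no smoke gets out. Pinch and lift nothing, keep the glass standing where it is on its coaster, and leave everything else alone.

Things in the scene. Friction and masses are not known exactly. Their poses are not given: they have to be found in the camera images.
- smoker_a: crooked lid: wooden flange 94 mm wide, 12 mm thick; below it a black plug 54 mm wide (49 at its foot), 8 mm deep; on top a turret 50 mm wide, to 33 mm up. Origin: centre of the flange's underside, z up. It starts 10-15 mm off the mouth's centre, any direction; on that side (never the open cover's) plug on the rim, opposite the flange: leans 0.12 rad. The plug fits from about 3 mm off. With cover 130 g
- smoker_a_cover (a joint): swing of the crooked lid's steel cover, rad: 0 shut (its stop), 1.6 to 2.1 at the start. A disc 52 mm wide, 34 to 37 mm above the flange's underside, turning level about a screw at x 0, y +19 mm in the lid's frame; seen from above it opens clockwise and shuts counterclockwise. It stays where it is left; about 0.1 N at the knob moves it
- smoker_a_knob (a point): middle of the cover's knob: an upright peg 10 mm wide standing on the disc, from 36.5 to 49.5 mm above the flange's underside, 38 mm from the screw; with the cover shut it is at x 0, y -19 mm in the lid's frame
- glass_a_rim (a point): centre of the mouth, level with the rim, of the glass under the crooked lid: a clear rocks glass, 70 mm outside and 60 mm inside diameter, 86 mm high, 210 g, loose, standing on a fixed round coaster 95 mm wide and 4.5 mm thick. Pushed at the rim it tips before it slides
- glass_a: the same glass; origin at the centre of its underside
- glass_b_rim (a point): centre of the mouth of the other, equal glass, on its own coaster; it carries an equal lid, seated flat, cover shut, which shows what is wanted: leave it alone
- bitters: bystander, loose: brown bitters bottle with red cap, 48 mm wide, 134 mm high; origin at the centre of its underside
- chip_jar: bystander, fixed: glass bail jar with pale cubes inside, 78 x 68 mm, 116 mm high; origin under its centre
- jigger: bystander, fixed: brass double-cone jigger, 44 mm wide, 80 mm high; origin under its centre
- matchbox: bystander, fixed: red matchbox, 36 x 56 x 16 mm, lying flat; origin under its centre

How it is judged (in metres and radians):
On the way, in this order (a step that is already met when the one before it is completed fails the run):
1. the crooked lid's plug has dropped into the glass and the lid lies flat (angle between smoker_a's own z axis and vertical below 0.04 rad and distance between smoker_a and glass_a_rim below 0.006 m), for 0.2 s.
2. with the lid seated, its cover is shut over the chip cup (all of step 1 and value of joint smoker_a_cover below 0.12 rad), for 0.2 s.
At the end, for the whole second after the job is handed in: The once crooked lid lies flat (0.04 rad), its origin within 6 mm of the rim's centre, at rest, its cover shut (0.12 rad); its glass stands upright within 15 mm of its start; the other glass with its lid (10 mm) and the bitters bottle (15 mm) have not shifted (all of step 2 and angle between glass_a's own z axis and vertical below 0.03 rad and distance of each of glass_a, bitters from where it was at the start of the episode below 0.015 m and linear speed of each of smoker_a, glass_a below 0.01 m/s and distance of glass_b_rim from where it was at the start of the episode below 0.01 m); the robot touches nothing.
It fails at once if the lid is lifted, or knocked off the glass (z of smoker_a in the frame of glass_a_rim above 0.025 m or z of smoker_a in the frame of glass_a_rim below -0.02 m).
It fails at once if the lid or its cover is pinched or struck (more than 12 N from the fingers) (contact force between the fingers and smoker_a above 12 N).
It fails at once if the glass is rocked far over or lifted (angle between glass_a's own z axis and vertical above 0.2 rad or height (world z) of glass_a above 0.03 m).
It fails at once if the other glass with its lid is disturbed (distance of glass_b_rim from where it was at the start of the episode above 0.012 m).
It fails at once if the bitters bottle is knocked over or shifted (distance of bitters from where it was at the start of the episode above 0.02 m).
It also fails if it takes over 58 s, if anything falls off the work surface, if the arm or the gripper's body presses on something with over 40 N, if the wrist force passes 120 N, or if a joint passes its speed limit or range.

## Working session

There is one attempt and no reset: what is moved stays moved. The work goes in short steps, Python scripts to look and compute and a tool call to move; the robot and the scene stay as the last step left them, time stands still between calls to the robot, and variables do not carry over. Pictures are saved under pics/ and viewed, and the job is handed in when it is done.

Besides the shell and the picture viewer there is one more tool, called after "Emit:" as a command line: name --argument value ..., lists and objects as JSON in quotes. play_rows: Moves the arm, as the interface text tells. Its arguments: {"type":"object","properties":{"targets":{"type":"array"}},"required":["targets"]}

```bash
mkdir -p pics
python3 - <<'E'
from cell import *
import cv2, numpy as np
s=read_state(); print(s)
for n in ["scene","top","wrist"]:
    im,d=get_image(n); cv2.imwrite(f"pics/{n}0.png",im); np.save(f"{n}0_d.npy",d); c=calibration(n); np.savez(f"{n}0_c.npz",**c); print(n,c)
E
```

```text
{'clock': 0.0, 'qpos': array([ 1.13516361,  0.62933144,  0.03840893,  1.51840196, -0.02702957,
        0.99628434, -0.02000001]), 'qd': array([-0.0008745 , -0.00039096,  0.00014406,  0.00106422, -0.00026545,
        0.00198187,  0.00137688]), 'tau': array([ 1.91343092e-04, -5.63393247e+01,  1.22641157e+00, -1.93440056e+01,
        1.10914363e-02,  1.03286622e-02,  2.04470484e-05]), 'eef_pos': array([ 234.74572183, -605.37104788,  193.7871982 ]), 'tool_rot': array([-3.14157355e+00,  1.90868937e-03, -1.20095376e+00]), 'force': array([ 0.68430579,  0.02657235, -0.24545999]), 'torque': array([-0.03289857,  0.03032404, -0.00741781]), 'width': 85.65949717889872}
scene {'K': array([[443.27546183,   0.        , 280.4131747 ],
       [  0.        , 443.27546183, 209.48889173],
       [  0.        ,   0.        ,   1.        ]]), 'R': array([[-0.82575537, -0.56397499,  0.00776382],
       [-0.30478737,  0.43459388, -0.84748618],
       [ 0.4745869 , -0.70218258, -0.53076068]]), 't': array([540.11968957, 164.77622687, 771.11010798])}
top {'K': array([[387.79531016,   0.        , 277.36224208],
       [  0.        , 387.79531016, 204.66318126],
       [  0.        ,   0.        ,   1.        ]]), 'R': array([[-0.0157505 , -0.9997317 , -0.01698403],
       [-0.99859801,  0.01658663, -0.05026833],
       [ 0.05053655,  0.01616847, -0.99859133]]), 't': array([194.1717939 , 512.48354447, 947.70986334])}
wrist {'K': array([[369.9717733 ,   0.        , 278.69005847],
       [  0.        , 369.9717733 , 212.12522633],
       [  0.        ,   0.        ,   1.        ]]), 'R': array([[ 0.36185763, -0.93223184, -0.00168978],
       [-0.89134816, -0.34651789,  0.29227354],
       [-0.27305224, -0.10425523, -0.95633327]]), 't': array([-649.2713216 ,  -38.73505153,  378.66023354])}
```

View pics/scene0.png

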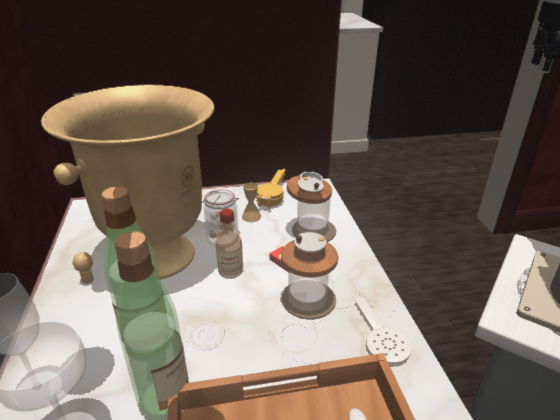

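View pics/top0.png

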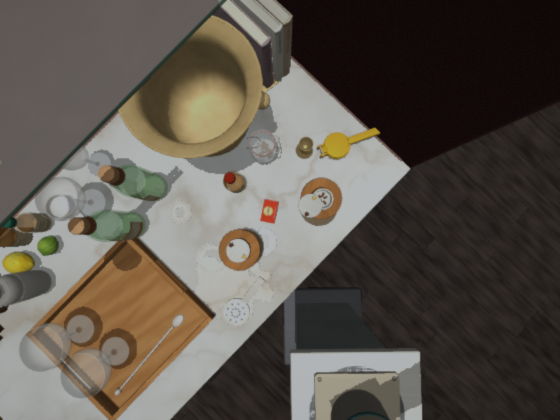

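View pics/wrist0.png

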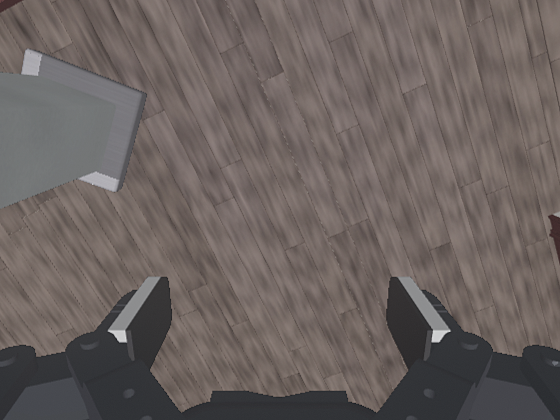

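Run:
```python
import cv2
a=cv2.imread("pics/top0.png")[160:290,200:360]; cv2.imwrite("pics/top0z.png",cv2.resize(a,None,fx=4.6,fy=4.6,interpolation=cv2.INTER_CUBIC))
a=cv2.imread("pics/scene0.png")[160:330,190:400]; cv2.imwrite("pics/scene0z.png",cv2.resize(a,None,fx=3.5,fy=3.5,interpolation=cv2.INTER_CUBIC))
```

```text
(no output)
```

View pics/top0z.png

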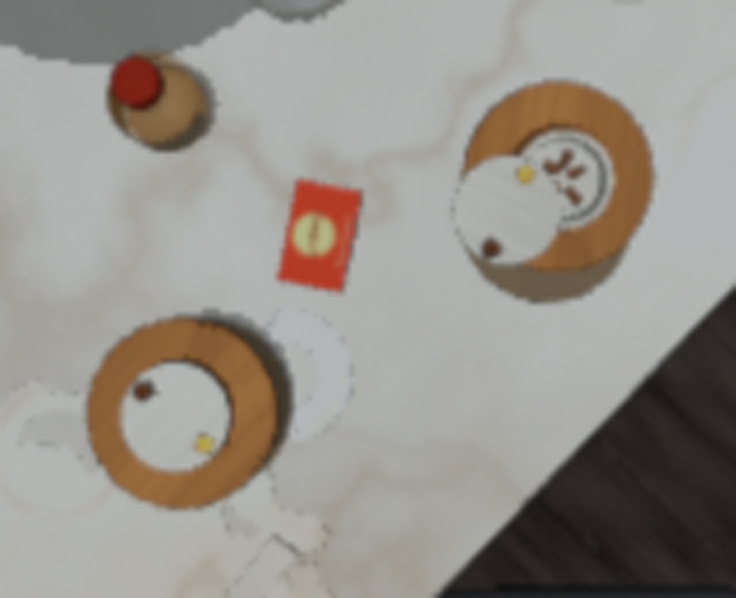

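View pics/scene0z.png

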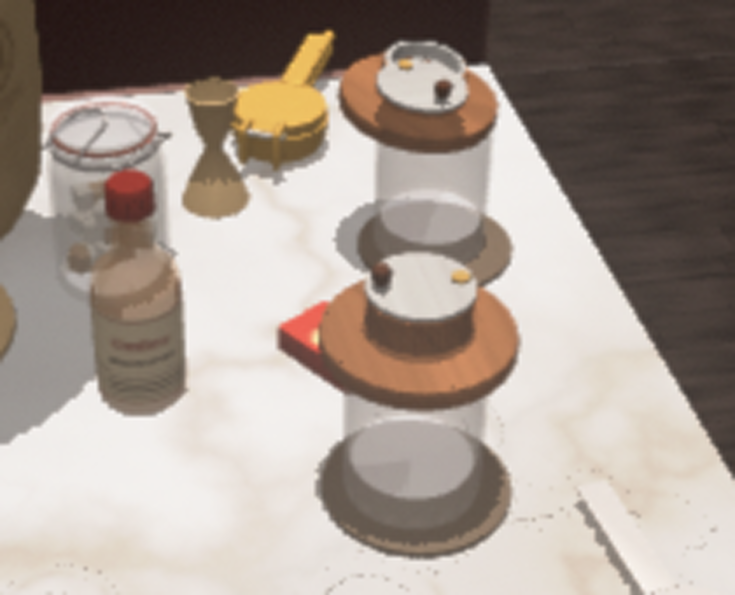

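```bash
cat > h.py <<'E'
import numpy as np, cv2
def ld(n):
    c=dict(np.load(f"{n}_c.npz")); return cv2.imread(f"pics/{n}.png"),np.load(f"{n}_d.npy"),c
def ray(c,uv,z):
    uv=np.atleast_2d(np.asarray(uv,float)); d=np.c_[uv,np.ones(len(uv))]@np.linalg.inv(c["K"]).T
    o=-c["R"].T@c["t"]; w=d@c["R"]
    return o+w*((z-o[2])/w[:,2])[:,None]
def cloud(c,d,m):
    v,u=np.nonzero(m&(d>0)); q=d[v,u]
    p=(np.c_[u,v,np.ones(len(u))]@np.linalg.inv(c["K"]).T)*q[:,None]
    return (p-c["t"])@c["R"],np.c_[u,v]
def proj(c,X):
    p=np.atleast_2d(X)@c["R"].T+c["t"]; q=p@c["K"].T; return q[:,:2]/q[:,2:]
E
python3 - <<'E'
from h import *
im,d,c=ld("top0")
hsv=cv2.cvtColor(im,cv2.COLOR_BGR2HSV)
m=(cv2.inRange(hsv,(5,90,80),(20,255,255))>0)
n,lab,st,ce=cv2.connectedComponentsWithStats(m.astype(np.uint8))
for i in range(1,n):
    if st[i,4]>300 and 200<ce[i][0]<360 and 150<ce[i][1]<290: 
        p,uv=cloud(c,d,lab==i); print(st[i],ce[i],np.percentile(p[:,2],[1,10,50,90,99]))
        s=(p[:,2]>85)&(p[:,2]<125)
        for k in range(6):
            A=np.c_[p[s,0],p[s,1],np.ones(s.sum())]; f,_,_,_=np.linalg.lstsq(A,p[s,2],rcond=None)
            r=p[:,2]-np.c_[p[:,0],p[:,1],np.ones(len(p))]@f; s=np.abs(r)<2.5
        print("plane",f,s.sum(),"resid",r[s].std())
        cnt=max(cv2.findContours((lab==i).astype(np.uint8),cv2.RETR_EXTERNAL,cv2.CHAIN_APPROX_NONE)[0],key=cv2.contourArea)
        hull=cv2.convexHull(cnt); e=cv2.fitEllipse(hull); print("ell",e)
        for z in (102.5,106.5): print(z,ray(c,e[0],z), ray(c,[e[0][0]+e[1][0]/2,e[0][1]],z)[0]-ray(c,e[0],z)[0])
# yellow screw & knob
E
```

```text
[301 178  41  42 674] [324.47181009 195.63204748] [  3.96266797 102.04347285 109.03348812 112.99983302 127.80123567]
plane [1.28112366e-01 1.42654913e-02 3.91275665e+01] 561 resid 1.2113716662589622
ell ((320.759765625, 198.5063018798828), (40.25403594970703, 41.61589431762695), 8.697957038879395)
102.5 [[523.36290109  86.49237409 102.5       ]] [ -0.76290342 -45.19425482   0.        ]
106.5 [[523.10430872  86.87638434 106.5       ]] [ -0.75940761 -44.98716363   0.        ]
[219 229  41  41 855] [240.07719298 248.89824561] [100.24117884 101.67591459 103.45860206 105.47250932 107.06638217]
plane [-3.53443000e-04 -8.15615845e-04  1.03782401e+02] 772 resid 1.1697894651365754
ell ((239.26031494140625, 249.3244171142578), (40.47199249267578, 41.306190490722656), 69.09664916992188)
102.5 [[412.15157899 271.54836987 102.5       ]] [ -0.66651481 -45.46552298   0.        ]
106.5 [[412.40258427 271.08440801 106.5       ]] [ -0.66346068 -45.25718877   0.        ]
```

```bash
cat >> h.py <<'E'
from scipy.spatial.transform import Rotation as Ro
def slides(s,target,yaw=None):
    # world target mm -> tool-frame shift
    R=Ro.from_euler("xyz",s["tool_rot"]).as_matrix()
    return R.T@(np.asarray(target,float)-s["eef_pos"])
E
python3 - <<'E'
from h import *
from cell import *
s=read_state(); c=calibration("wrist")
R=Ro.from_euler("xyz",s["tool_rot"]).as_matrix()
o=-c["R"].T@c["t"]; print("cam in tool",R.T@(o-s["eef_pos"]),"cam axes in tool",np.round(R.T@c["R"].T,3))
for t in [(600,90,240)]: print(slides(s,t))
im,d,c=ld("top0")
# screw, knob, turret by pixel
for nm,uv,z in [("screw",(314.1,197.8),140),("knob",(306.7,213.7),148),]:
    print(nm,ray(c,uv,z))
# coaster & glass cues in scene
im,d,c=ld("scene0"); 
print("proj rim guess",proj(c,[[510,85,4.5],[523,87,98],[412,271,4.5]]))
E
```

```text
cam in tool [ 1.25536580e-01 -7.39011666e+01 -1.78356476e+02] cam axes in tool [[ 1.     0.    -0.   ]
 [-0.     0.956  0.292]
 [ 0.    -0.292  0.956]]
[-516.59393819 -591.9603793   -45.27600837]
screw [[522.70595576 104.38975378 140.        ]]
knob [[488.48179451 121.46478938 148.        ]]
proj rim guess [[313.54271146 229.27924956]
 [309.73514308 189.98570074]
 [307.39262904 297.21218925]]
```

Emit:
play_rows --targets '[{"slide": [-20, -23, -20], "turn": [0, 0, 0], "hand": 0}, {"slide": [-40, -45, -10], "turn": [0, 0, 0], "hand": 0}, {"slide": [-40, -46, -10], "turn": [0, 0, 0], "hand": 0}, {"slide": [-40, -46, -5], "turn": [0, 0, 0], "hand": 0}, {"slide": [-40, -46, 0], "turn": [0, 0, 0], "hand": 0}]'

```text
clock: 0.78
eef_pos: [362.9, -362.1, 240.1]
tool_rot: [-3.141, -0.001, -1.201]
force: [1.8, 0.6, 0.7]
width: 0.1
```

Emit:
play_rows --targets '[{"slide": [-40, -46, 0], "turn": [0, 0, 0], "hand": 0}, {"slide": [-40, -46, 0], "turn": [0, 0, 0], "hand": 0}, {"slide": [-40, -46, 0], "turn": [0, 0, 0], "hand": 0}, {"slide": [-40, -46, 0], "turn": [0, 0, 0], "hand": 0}, {"slide": [-40, -46, 0], "turn": [0, 0, 0], "hand": 0}]'

```text
clock: 1.4
eef_pos: [504.8, -92.4, 239.8]
tool_rot: [-3.141, -0.0, -1.201]
force: [1.0, -0.4, -1.7]
width: 0.1
```

Emit:
play_rows --targets '[{"slide": [-40, -46, 0], "turn": [0, 0, 0], "hand": 0}, {"slide": [-40, -46, 0], "turn": [0, 0, 0], "hand": 0}, {"slide": [-40, -46, 0], "turn": [0, 0, 0], "hand": 0}, {"slide": [-12, -14, 0], "turn": [0, 0, 10.6], "hand": 0}, {"slide": [0, 0, 0], "turn": [0, 0, 10.6], "hand": 0}]'

```text
clock: 2.02
eef_pos: [598.3, 86.7, 238.9]
tool_rot: [3.141, 0.001, -1.573]
force: [-0.3, -0.8, 0.0]
width: 0.1
```

Run:
```python
from h import *
from cell import *
s=read_state(); print(s["eef_pos"],s["tool_rot"],s["clock"])
for n in ["wrist","scene"]:
    c=calibration(n); im,d=get_image(n); cv2.imwrite(f"pics/{n}1.png",im); np.save(f"{n}1_d.npy",d); np.savez(f"{n}1_c.npz",**c)
```

```text
[598.32614697  86.69979973 238.94083441] [ 3.14076011e+00  1.03637284e-03 -1.57311950e+00] 2.025
```

View pics/wrist1.png

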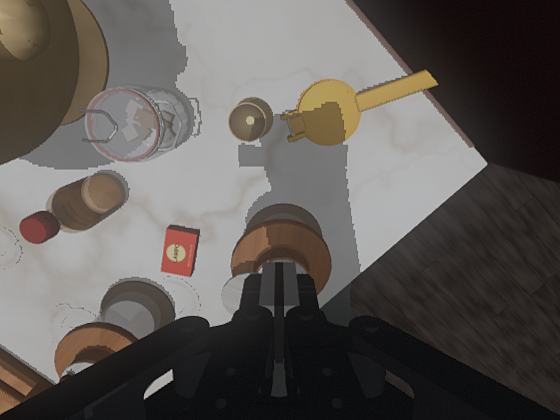

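View pics/scene1.png

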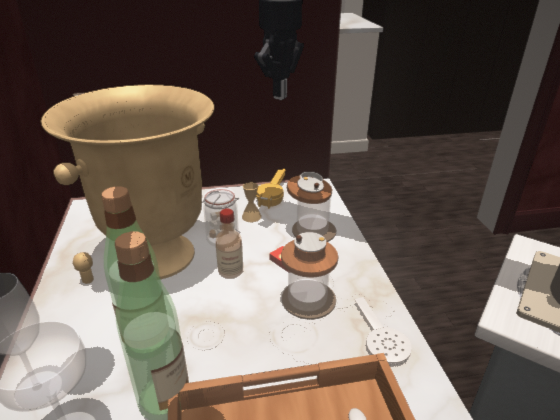

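Run:
```python
import cv2
a=cv2.imread("pics/wrist1.png")[180:320,210:350]; cv2.imwrite("pics/wrist1z.png",cv2.resize(a,None,fx=4,fy=4,interpolation=cv2.INTER_CUBIC))
a=cv2.imread("pics/scene1.png")[165:255,270:360]; cv2.imwrite("pics/scene1z.png",cv2.resize(a,None,fx=6.5,fy=6.5,interpolation=cv2.INTER_CUBIC))
```

```text
(no output)
```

View pics/wrist1z.png

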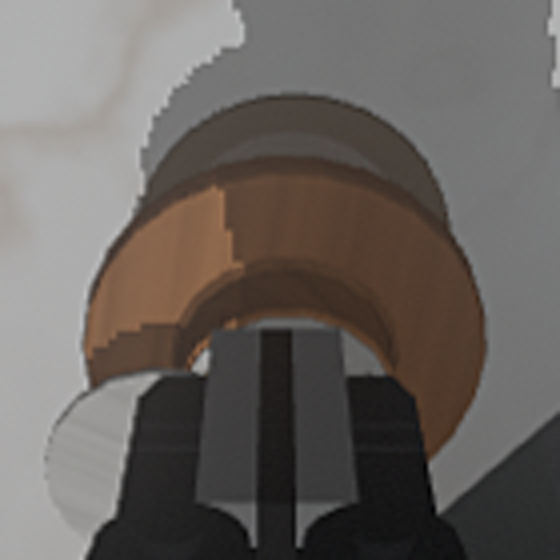

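View pics/scene1z.png

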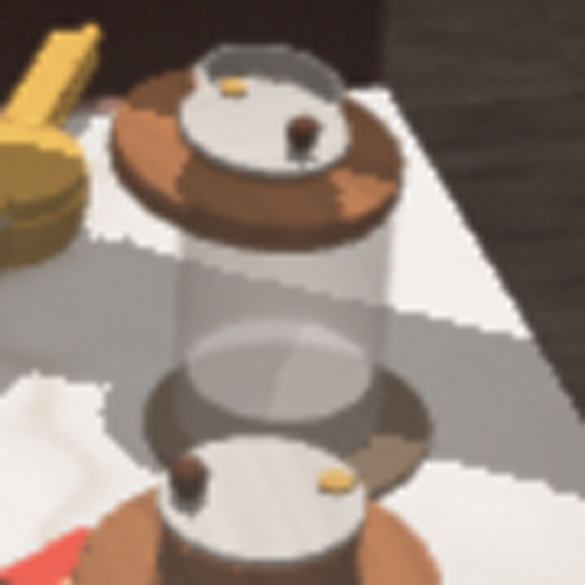

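Run:
```python
from h import *
from scipy.optimize import least_squares
im,d,c=ld("wrist1")
def fit(P,R):
    return least_squares(lambda q:np.hypot(P[:,0]-q[0],P[:,1]-q[1])-R,P[:,:2].mean(0)-[20,0])
z=np.array([(150,180),(180,145),(215,117),(250,100),(292,93),(335,98),(375,116),(410,145),(435,180),(445,210)])/4.+[210,180]
P=ray(c,z,4.5); r=fit(P,47.5); print("coaster",r.x,np.round(r.fun,1))
g=np.array([(215,162),(250,142),(285,132),(320,140),(350,158)])/4.+[210,180]
for h,R in((4.5,35),(12,30)):
    P=ray(c,g,h); r=fit(P,R); print("glass",h,r.x,np.round(r.fun,1))
im,d,c=ld("scene1")
# coaster in scene visible side points
z=np.array([(148,410),(145,430),(150,450),(430,430),(428,415),(415,395),(420,460),(400,482)])/6.5+[270,165]
P=ray(c,z,4.5); r=fit(P,47.5); print("coaster scene",r.x,np.round(r.fun,1))
# glass side silhouettes: lines of sight tangent
for row in (250,270,290):
    for col in (180,390):
        uv=np.array([col,row])/6.5+[270,165]; print(row,col,ray(c,uv,75),)
# tangent planes: camera center horizontally, bearing bisect
o=-c["R"].T@c["t"]
for row in (250,290):
    a=[ray(c,np.array([col,row])/6.5+[270,165],75)[0]-o for col in(180,390)]
    b=[np.arctan2(v[1],v[0]) for v in a]; print("bearing mid",np.mean(b),"cam",o, "dist",35/np.sin(abs(b[0]-b[1])/2), o[:2]+35/np.sin(abs(b[0]-b[1])/2)*np.array([np.cos(np.mean(b)),np.sin(np.mean(b))]))
# lid tilt from wrist depth
im,d,c=ld("wrist1")
hsv=cv2.cvtColor(im,cv2.COLOR_BGR2HSV); m=cv2.inRange(hsv,(5,90,60),(20,255,255))>0
m[:, :210]=0;m[:,350:]=0;m[:200]=0;m[310:]=0
p,uv=cloud(c,d,m); s=(p[:,2]>85)&(p[:,2]<125)
for k in range(8):
    A=np.c_[p[s,:2],np.ones(s.sum())]; f=np.linalg.lstsq(A,p[s,2],rcond=None)[0]
    rr=p[:,2]-np.c_[p[:,:2],np.ones(len(p))]@f; s=np.abs(rr)<2
print("plane",f,s.sum(),rr[s].std(),"height at (523,87)",f@[523,87,1])
```

```text
coaster [508.42438548  81.38593378] [-0.1 -1.1 -0.6  0.3  0.8  0.8  0.2 -0.4 -0.4 -0.8]
glass 4.5 [508.54975183  83.43012689] [-0.8 -0.1  1.3  0.3 -1. ]
glass 12 [516.37562383  83.64377507] [-0.2 -0.4  0.8  0.1 -0.5]
coaster scene [507.6011701   86.86028754] [-1.6 -0.6  0.5 -0.4 -0.  -0.3 -0.8 -0.1]
250 180 [[534.46952655 113.61604369  75.        ]]
250 390 [[480.37384363  75.64699486  75.        ]]
270 180 [[528.04529085 123.72349422  75.        ]]
270 390 [[474.54968773  86.19141009  75.        ]]
290 180 [[521.76347747 133.60686728  75.        ]]
290 390 [[468.85478849  96.50181102  75.        ]]
bearing mid -1.0641075545346195 cam [130.26969371 774.46333857 544.72711217] dist 828.7521892215909 [532.45046789  49.83873506]
bearing mid -1.0650112707438844 cam [130.26969371 774.46333857 544.72711217] dist 821.7590344460599 [528.40730476  55.59314628]
plane [1.25511764e-01 1.47044537e-02 3.94802421e+01] 3030 0.7138076969899632 height at (523,87) 106.40218239284044
```

Run:
```python
from h import *
im,d,c=ld("wrist1")
print("jigger",ray(c,[250,120],80),"strainer",ray(c,[315,140],30),ray(c,[290,135],30))
```

```text
jigger [[654.47682084 111.84875808  80.        ]] strainer [[631.61635703  49.02915902  30.        ]] [[636.73872646  74.88619033  30.        ]]
```

Emit:
play_rows --targets '[{"slide": [0, 0, 0], "turn": [0, 0, -6.8], "hand": 0}, {"slide": [-9, -12, 20], "turn": [0, 0, 0], "hand": 0}, {"slide": [0, 0, 30], "turn": [0, 0, 0], "hand": 0}]'

```text
clock: 2.5
eef_pos: [610.5, 95.9, 188.7]
tool_rot: [-3.139, 0.001, -1.452]
force: [0.7, -1.5, -1.0]
width: -0.2
```

Emit:
play_rows --targets '[{"slide": [0, 0, 40], "turn": [0, 0, 0], "hand": 0}, {"slide": [0, 0, 32], "turn": [0, 0, 0], "hand": 0}, {"slide": [0, 0, 20], "turn": [0, 0, 0], "hand": 0}, {"slide": [0, 8, 0], "turn": [0, 0, 0], "hand": 0}, {"slide": [0, 8, 0], "turn": [0, 0, 0], "hand": 0}]'

```text
clock: 3.12
eef_pos: [592.8, 92.5, 97.7]
tool_rot: [-3.142, 0.0, -1.453]
force: [0.8, 0.3, 0.1]
width: 0.1
```

```bash
cat > snap.py <<'E'
import sys
from h import *
from cell import *
k=sys.argv[1]
s=read_state(); print(s["eef_pos"],s["tool_rot"],s["clock"],s["force"])
for n in sys.argv[2:]:
    c=calibration(n); im,d=get_image(n); cv2.imwrite(f"pics/{n}{k}.png",im); np.save(f"{n}{k}_d.npy",d); np.savez(f"{n}{k}_c.npz",**c)
    if n=="top": im=cv2.resize(im[160:290,260:400],None,fx=4,fy=4,interpolation=cv2.INTER_CUBIC)
    if n=="scene": im=cv2.resize(im[150:250,260:370],None,fx=5,fy=5,interpolation=cv2.INTER_CUBIC)
    cv2.imwrite(f"pics/{n}{k}z.png",im)
E
python3 snap.py 2 wrist scene
```

```text
[592.81061804  92.46959959  97.69570048] [-3.14152794e+00  2.38702289e-04 -1.45251610e+00] 3.125 [0.77071923 0.30009834 0.05038325]
```

View pics/wrist2z.png

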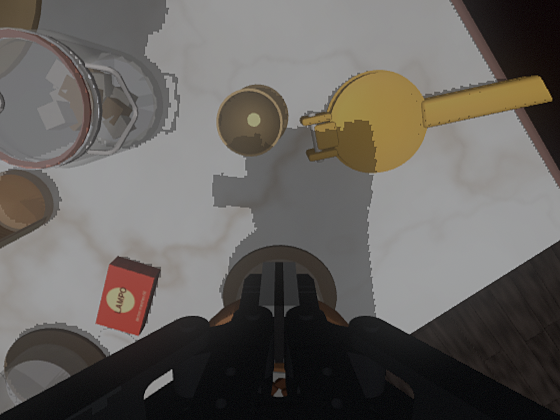

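View pics/scene2z.png

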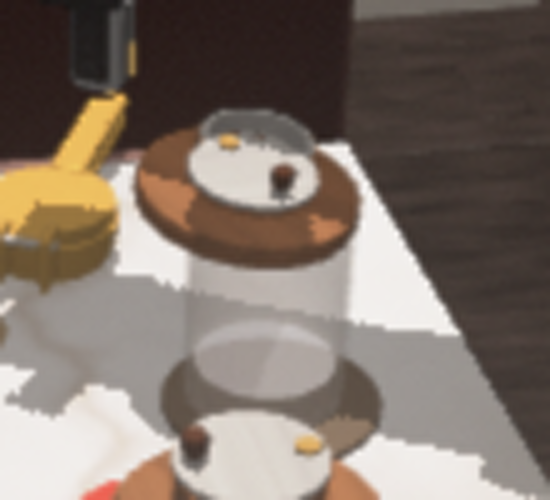

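Run:
```python
from h import *
im,d,c=ld("scene2")
print((proj(c,[[592.8,92.5,97.7],[571,88,106]])-[260,150])*5)
```

```text
[[100.17729812 158.86446596]
 [149.57296093 151.50040489]]
```

```bash
python3 - <<'E'
from h import *
im,d,c=ld("scene1")
print(proj(c,[[598.3,86.7,239],[598.3,86.7,270]]))
im,d,c=ld("scene2")
print(d[155:185:3,276:288:2].round())
p=np.array([592.8,92.5,97.7])@c["R"].T+c["t"]; print(p)
E
python3 snap.py 3 scene top
```

```text
[[279.91699943 116.24269363]
 [280.03279013 100.75268274]]
[[ 896.  890.  885.  890.  892.  901.]
 [ 894.  888.  890.  895.  898.  906.]
 [ 899.  893.  894.  899.  900.  911.]
 [ 900.  898.  896.  901.  903.  914.]
 [ 917.  907.  906.  904. 1126. 1124.]
 [1123. 1122. 1123. 1124. 1123. 1131.]
 [1107. 1111. 1110. 1110. 1135. 1135.]
 [1094. 1094. 1094. 1117. 1141. 1139.]
 [1082. 1080. 1105. 1114. 1144. 1144.]
 [1068. 1076. 1104. 1144. 1141. 1143.]]
[-7.97257272e-01 -5.85011896e+01  9.35638014e+02]
[592.54791963  92.35782436  98.54753355] [-3.14116620e+00  1.56263173e-04 -1.45238715e+00] 3.225 [-0.21915246  0.69661165  0.45558292]
```

View pics/scene3.png

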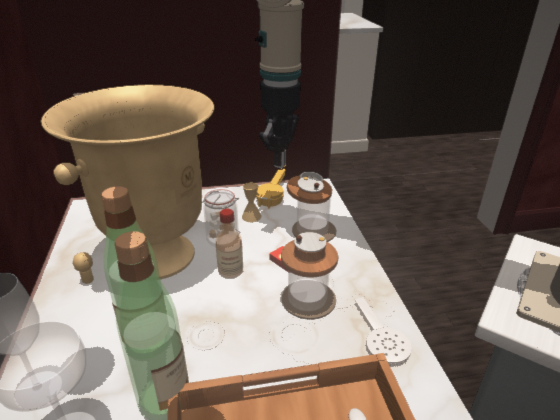

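View pics/top3z.png

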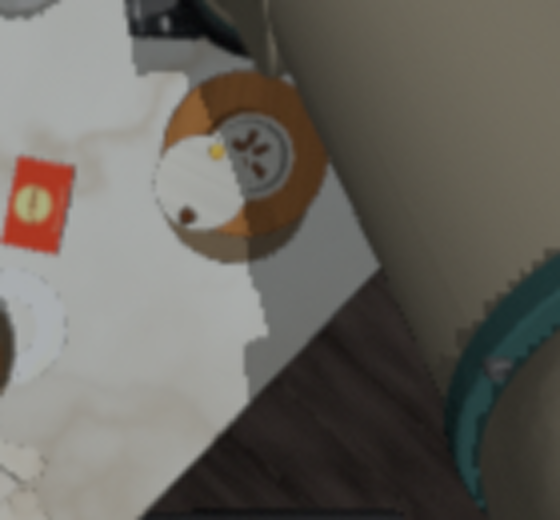

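Run:
```python
from h import *
for n,roi in (("scene1",(60,105,265,300)),("scene3",(130,175,265,300))):
    im,d,c=ld(n); m=np.zeros(d.shape,bool); m[roi[0]:roi[1],roi[2]:roi[3]]=1; m&=(d<960)
    p,uv=cloud(c,d,m)
    print(n, "lowest z",np.sort(p[:,2])[:5], p[np.argsort(p[:,2])[:8]].round(), uv[np.argsort(p[:,2])[:8]].tolist())
    print(p.min(0),p.max(0))
```

```text
scene1 lowest z [274.68756814 274.88701613 275.77855053 276.14129437 276.29959946] [[598.  91. 275.]
 [607.  91. 275.]
 [594.  93. 276.]
 [591.  91. 276.]
 [603.  94. 276.]
 [592.  93. 276.]
 [609.  92. 277.]
 [600.  94. 277.]] [[279, 99], [275, 98], [280, 99], [282, 99], [276, 98], [281, 99], [274, 97], [277, 98]]
[580.63207946  44.42409617 274.68756814] [611.20764674 146.20924863 359.02479793]
scene3 lowest z [134.0634114  134.61880497 135.20352851 135.76101769 136.23251247] [[601.  96. 134.]
 [586.  99. 135.]
 [590.  97. 135.]
 [600. 100. 136.]
 [590. 100. 136.]
 [592. 102. 136.]
 [594. 103. 136.]
 [587.  99. 137.]] [[276, 166], [281, 168], [280, 167], [275, 166], [279, 167], [278, 167], [277, 167], [281, 167]]
[573.15252168  47.8434009  134.0634114 ] [602.24625717 155.55387326 231.64163423]
```

Run:
```python
import cv2
a=cv2.imread("pics/scene3.png")[110:220,240:350]; cv2.imwrite("pics/scene3zz.png",cv2.resize(a,None,fx=5.4,fy=5.4,interpolation=cv2.INTER_NEAREST))
```

```text
(no output)
```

View pics/scene3zz.png

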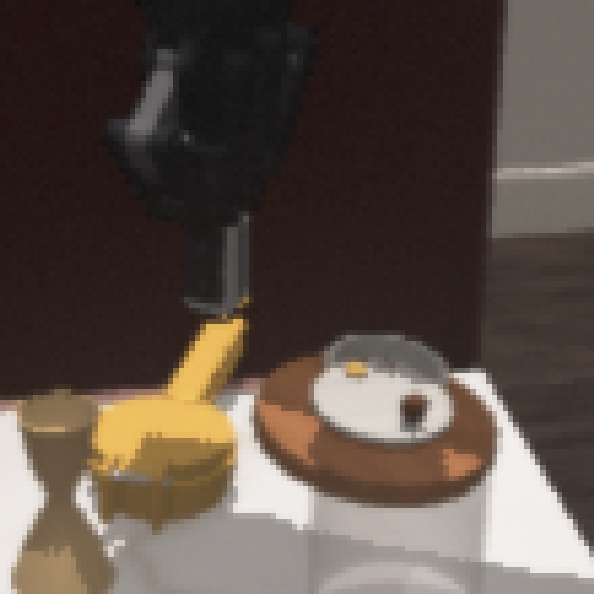

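Run:
```python
from h import *
im,d,c=ld("wrist2")
print("TCP px",proj(c,[[592.8,92.5,97.7]]), proj(c,[[592.8,92.5,134]]))
print(d[255:300:5,262:296:4].round())
m=np.zeros(d.shape,bool); m[255:300,262:296]=1; m&=(d<230)
p,uv=cloud(c,d,m); i=np.argsort(p[:,2])[:6]; print(p[i].round(1),uv[i].tolist()); print(p[:,2].min(),p.min(0),p.max(0))
im,d,c=ld("wrist1"); m=np.zeros(d.shape,bool); m[255:300,262:296]=1; m&=(d<230)
p,uv=cloud(c,d,m); i=np.argsort(p[:,2])[:6]; print(p[i].round(1))
# scene sanity: lid B top plane, table z
im,d,c=ld("scene3"); m=np.zeros(d.shape,bool); m[300:330,225:250]=1; p,_=cloud(c,d,m); print("table z",np.median(p[:,2]))
m[:]=0; m[240:248,300:322]=1; p,_=cloud(c,d,m); print("cover b",np.median(p,0))
m[:]=0; m[258:266,300:322]=1; p,_=cloud(c,d,m); print("flange b",np.median(p,0))
im,d,c=ld("top3"); m=np.zeros(d.shape,bool); m[220:240,275:290]=1; p,_=cloud(c,d,m); print("table z",np.median(p[:,2]))
```

```text
TCP px [[278.13566191 247.92165997]] [[277.98287159 280.74181679]]
[[296. 293. 296. 296. 294. 295. 296. 296. 296.]
 [298. 296. 293. 290. 293. 294. 294. 297. 297.]
 [291. 148. 149. 149. 147. 150. 148. 148. 149.]
 [144. 144. 143. 143. 144. 144. 145. 144. 144.]
 [140. 140. 140. 139. 140. 140. 140. 140. 139.]
 [136. 136. 137. 135. 136. 136. 136. 135. 136.]
 [132. 133. 133. 133. 132. 132. 133. 132. 132.]
 [130. 130. 129. 129. 129. 129. 129. 130. 129.]
 [125. 126. 126. 125. 126. 126. 125. 126. 125.]]
[[603.   87.9 136. ]
 [601.7  99.8 136.1]
 [602.5  93.2 136.3]
 [602.4  94.9 136.3]
 [603.1  88.7 136.3]
 [602.5  93.6 136.3]] [[292, 262], [263, 262], [279, 262], [275, 262], [290, 262], [278, 262]]
135.99111673529873 [601.49659155  86.99830416 135.99111674] [604.44638179 100.02956997 167.8602875 ]
[[608.   87.4 277.3]
 [608.   80.4 277.3]
 [608.1  85.3 277.4]
 [608.2  84.1 277.6]
 [608.2  88.6 277.6]
 [608.2  87.8 277.7]]
table z -1.1852495932003615
cover b [407.63608908 277.79259917 126.6843903 ]
flange b [397.65804369 293.28281152 103.12780884]
table z 0.5142662733916606
```

Emit:
play_rows --targets '[{"slide": [0, 0, 20], "turn": [0, 0, 0], "hand": 0}, {"slide": [0, 0, 19], "turn": [0, 0, 0], "hand": 0}, {"slide": [0, 2, 0], "turn": [0, 0, 0], "hand": 0}, {"slide": [0, 0, 0], "turn": [0, 0, 0], "hand": 0}]'

```text
clock: 3.82
eef_pos: [591.7, 92.2, 59.6]
tool_rot: [-3.14, 0.0, -1.452]
force: [0.6, 0.3, 0.5]
width: -0.2
```

```bash
python3 snap.py 4 scene wrist top
python3 - <<'E'
from h import *
im,d,c=ld("wrist4"); m=np.zeros(d.shape,bool); m[255:300,262:296]=1; m&=(d<230)
p,uv=cloud(c,d,m); i=np.argsort(p[:,2])[:6]; print(p[i].round(1))
E
```

```text
[591.74115776  92.18298706  59.62549771] [-3.14020992e+00  1.02738134e-04 -1.45239664e+00] 3.825 [0.5841897  0.28883709 0.47890645]
[[600.8  99.1  98.2]
 [602.1  88.9  98.4]
 [602.2  88.5  98.5]
 [602.2  89.3  98.6]
 [601.6  94.2  98.6]
 [601.6  94.6  98.6]]
```

View pics/scene4z.png

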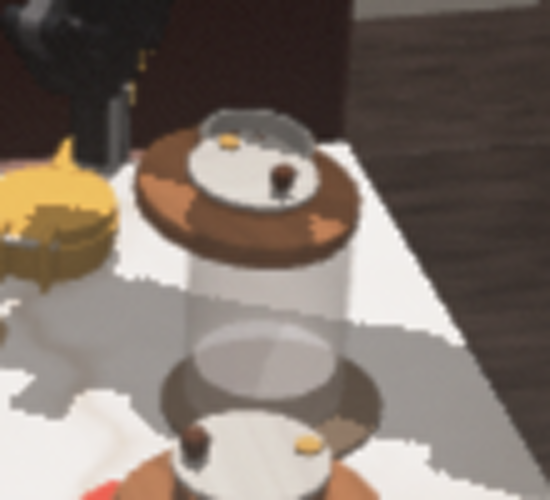

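View pics/top4z.png

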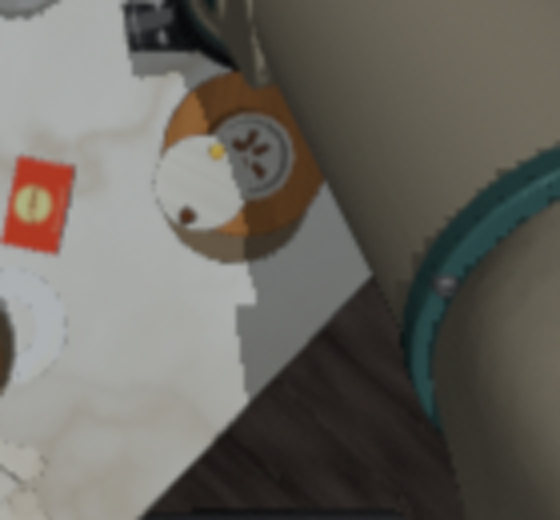

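Emit:
play_rows --targets '[{"slide": [0, 3, 0], "turn": [0, 0, 0], "hand": 0}, {"slide": [0, 3, 0], "turn": [0, 0, 0], "hand": 0}, {"slide": [0, 2, 0], "turn": [0, 0, 0], "hand": 0}, {"slide": [0, 2, 0], "turn": [0, 0, 0], "hand": 0}, {"slide": [0, 0, 0], "turn": [0, 0, 0], "hand": 0}]'

```text
clock: 4.6
eef_pos: [581.1, 90.9, 58.7]
tool_rot: [3.142, 0.0, -1.452]
force: [-0.4, 0.2, 0.3]
width: -0.4
```

```bash
python3 snap.py 5 scene
```

```text
[581.07909595  90.88457707  58.73662202] [ 3.14150772e+00  2.11663438e-05 -1.45233791e+00] 4.6 [-0.44119244  0.23370533  0.25548984]
```

View pics/scene5z.png

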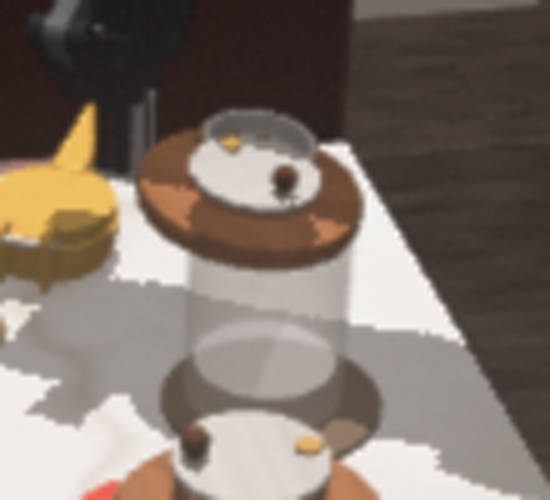

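Emit:
play_rows --targets '[{"slide": [0, 1.5, 0], "turn": [0, 0, 0], "hand": 0}, {"slide": [0, 1.5, 0], "turn": [0, 0, 0], "hand": 0}, {"slide": [0, 1.5, 0], "turn": [0, 0, 0], "hand": 0}, {"slide": [0, 1.5, 0], "turn": [0, 0, 0], "hand": 0}, {"slide": [0, 0, 0], "turn": [0, 0, 0], "hand": 0}]'

```text
clock: 5.28
eef_pos: [575.0, 90.2, 58.7]
tool_rot: [3.141, 0.0, -1.452]
force: [0.1, 0.6, -0.6]
width: -0.1
```

```bash
python3 snap.py 6 scene top
cat > lid.py <<'E'
import sys
from h import *
n=sys.argv[1]
im,d,c=ld(n)
hsv=cv2.cvtColor(im,cv2.COLOR_BGR2HSV)
m=(cv2.inRange(hsv,(5,90,40),(20,255,255))>0); m[:,:295]=0; m[:,350:]=0; m[:170]=0; m[230:]=0
p,uv=cloud(c,d,m); s=(p[:,2]>95)&(p[:,2]<118)
for k in range(8):
    A=np.c_[p[s,:2],np.ones(s.sum())]; f=np.linalg.lstsq(A,p[s,2],rcond=None)[0]
    r=p[:,2]-np.c_[p[:,:2],np.ones(len(p))]@f; s=np.abs(r)<2.5
print("tilt",np.hypot(*f[:2]),f[:2],s.sum())
# screw yellow, knob dark brown pixels
E
python3 lid.py top6; python3 lid.py top0
```

```text
[574.98364025  90.17263712  58.70344629] [ 3.14127155e+00  1.16405061e-06 -1.45224801e+00] 5.275 [ 0.07101842  0.5766795  -0.62887447]
tilt 0.0026589620454855116 [-0.00036123 -0.00263431] 339
tilt 0.12890415997550003 [0.12811237 0.01426549] 561
```

View pics/scene6z.png

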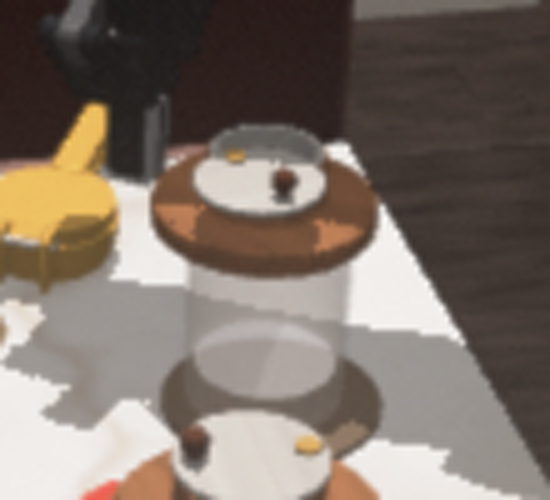

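View pics/top6z.png

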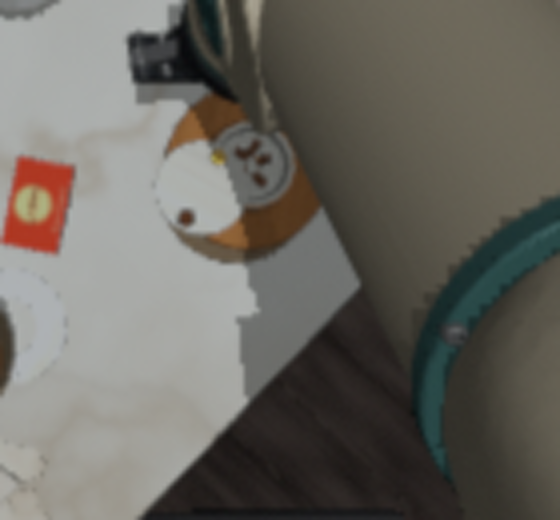

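Emit:
play_rows --targets '[{"slide": [0, -5, 0], "turn": [0, 0, 0], "hand": 0}, {"slide": [0, -20, 0], "turn": [0, 0, 0], "hand": 0}, {"slide": [0, -15, -35], "turn": [0, 0, 0], "hand": 0}, {"slide": [0, -10, -45], "turn": [0, 0, 0], "hand": 0}, {"slide": [0, 0, 0], "turn": [0, 0, 0], "hand": 0}]'

```text
clock: 6.0
eef_pos: [629.1, 96.7, 142.6]
tool_rot: [-3.133, 0.001, -1.453]
force: [0.5, -0.1, -0.5]
width: 0.1
```

```bash
python3 snap.py 7 scene top wrist; python3 lid.py top7
python3 - <<'E'
from h import *
im,d,c=ld("wrist7"); cv2.imwrite("pics/wrist7b.png",cv2.resize(im[200:420,140:420],None,fx=2.8,fy=2.7))
E
```

```text
[629.12523116  96.696633   142.60007016] [-3.13264784e+00  5.88158883e-04 -1.45265815e+00] 6.0 [ 0.48507334 -0.09449173 -0.45491406]
tilt 0.0033879270411119374 [ 0.00308866 -0.00139219] 567
```

View pics/scene7z.png

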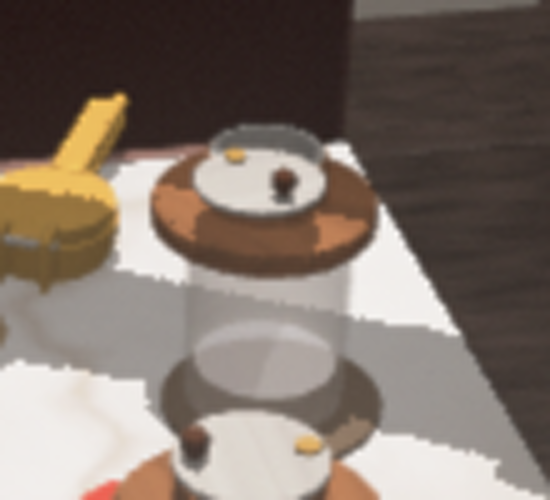

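View pics/top7z.png

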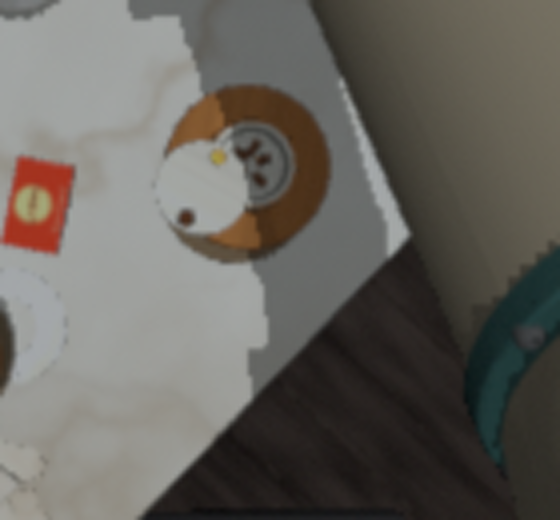

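View pics/wrist7.png

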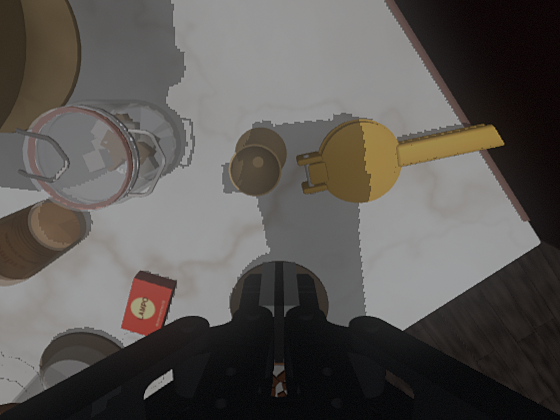

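```bash
cat > feat.py <<'E'
import sys
from h import *
k=sys.argv[1]
im,d,c=ld("top"+k)
hsv=cv2.cvtColor(im,cv2.COLOR_BGR2HSV)
m=cv2.inRange(hsv,(5,90,40),(20,255,255)); m[:,:295]=0; m[:,345:]=0; m[:172]=0; m[228:]=0
cnts=[x for x in cv2.findContours(m,cv2.RETR_EXTERNAL,cv2.CHAIN_APPROX_NONE)[0] if cv2.contourArea(x)>30]
e=cv2.fitEllipse(cv2.convexHull(np.vstack(cnts))); print("flange ell",e,ray(c,e[0],102.5))
p,uv=cloud(c,d,m>0); s=(p[:,2]>95)&(p[:,2]<115); print("flange z med",np.median(p[s,2]))
ty=cv2.inRange(hsv,(18,90,120),(32,255,255)); ty[:,:300]=0; ty[:,345:]=0; ty[:180]=0; ty[225:]=0
v,u=np.nonzero(ty); print("yellow",len(u),u.mean() if len(u) else 0,v.mean() if len(u) else 0)
if len(u): print("screw",ray(c,[u.mean(),v.mean()],128.5))
E
python3 feat.py 7
python3 - <<'E'
from h import *
im,_,c=ld("top7"); a=im[190:222,295:335]; cv2.imwrite("pics/top7zz.png",cv2.resize(a,None,fx=18,fy=18,interpolation=cv2.INTER_NEAREST))
im,_,c=ld("scene7"); a=im[170:200,290:345]; cv2.imwrite("pics/scene7zz.png",cv2.resize(a,None,fx=14,fy=14,interpolation=cv2.INTER_NEAREST))
E
```

```text
flange ell ((321.1918640136719, 201.83346557617188), (40.11874008178711, 41.66396713256836), 12.884082794189453) [[515.84425131  85.68204555 102.5       ]]
flange z med 102.42919948401197
yellow 9 314.0 199.0
screw [[520.85012413 103.75458577 128.5       ]]
```

View pics/top7zz.png

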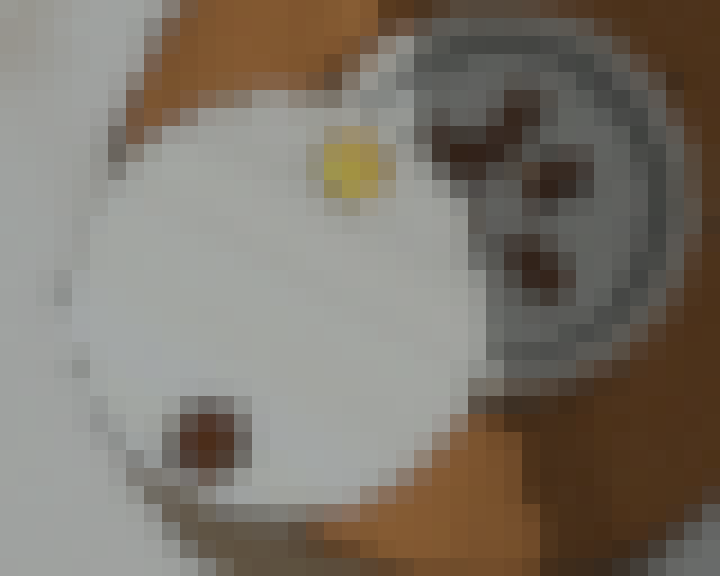

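View pics/scene7zz.png

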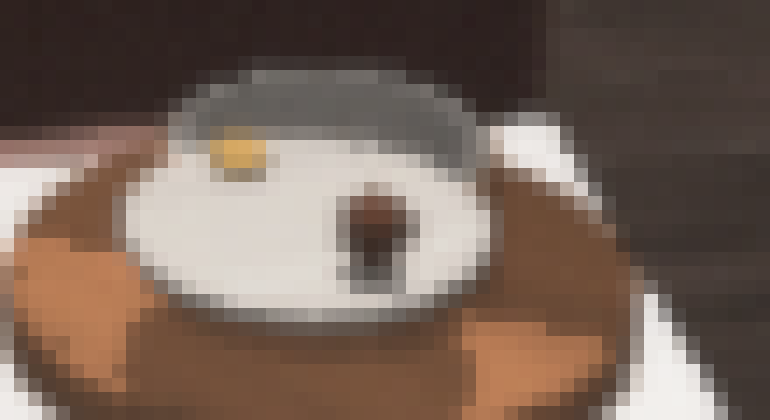

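Run:
```python
from h import *
from cell import *
s=read_state(); print(s["eef_pos"],s["qpos"])
im,d,c=ld("wrist7"); m=np.zeros(d.shape,bool); m[250:330,230:330]=1; m&=(d<200)&(d>0)
p,uv=cloud(c,d,m); R=Ro.from_euler("xyz",s["tool_rot"]).as_matrix(); q=(p-s["eef_pos"])@R
for z in range(-48,-20,2)[::-1] if False else range(-75,-30,3):
    k=(q[:,2]>=z)&(q[:,2]<z+3)
    if k.sum(): print(z,k.sum(),q[k,0].min().round(1),q[k,0].max().round(1),"y",q[k,1].min().round(1),q[k,1].max().round(1))
_,_,ct=ld("top7"); _,_,cs=ld("scene7")
kt=np.array([306.06,213.94]); ks=np.array([316.3,184.0])
print("knob top ray z140",ray(ct,kt,140),"scene",ray(cs,ks,140))
st=np.array([314.05,199.0]); ss=np.array([240/14-.5+290,151/14-.5+170]); print("screw top",ray(ct,st,128.5),"scene",ray(cs,ss,128.5))
```

```text
[624.17761568  95.95059397 138.03648777] [-0.18248713  0.66341668 -0.02393044  1.62749962  0.01953631  0.85237876
 -1.66656911]
-75 471 -6.2 6.5 y -11.7 -1.8
-72 188 -13.1 6.7 y -11.7 -7.5
-69 270 -13.4 13.8 y -12.0 -6.5
-66 348 -13.4 13.7 y -11.9 -6.0
-63 298 -13.3 13.8 y -11.8 -6.3
-60 304 -13.3 13.6 y -11.9 -6.1
-57 234 -13.4 13.8 y -11.9 -6.5
-54 277 -13.4 13.8 y -11.9 -6.1
-51 234 -13.3 13.6 y -11.7 -6.3
-48 216 -12.7 13.8 y -11.5 -6.5
-45 163 -11.8 12.5 y -11.9 -6.4
-42 60 -6.2 6.5 y -11.4 -10.4
knob top ray z140 [[488.19602991 122.37833009 140.        ]] scene [[487.79847191 124.72270939 140.        ]]
screw top [[520.84828513 103.64550368 128.5       ]] scene [[521.3512914  104.08219259 128.5       ]]
```

Emit:
play_rows --targets '[{"slide": [0, 0, -10], "turn": [0, 0, -7.6], "hand": 0}, {"slide": [0, 0, -6], "turn": [0, 0, -7.6], "hand": 0}, {"slide": [-36, 38, 0], "turn": [0, 0, 0], "hand": 0}, {"slide": [-36, 38, 0], "turn": [0, 0, 0], "hand": 0}, {"slide": [-34, 40, 0], "turn": [0, 0, 0], "hand": 0}]'

```text
clock: 6.78
eef_pos: [475.0, 151.3, 153.5]
tool_rot: [3.139, 0.001, -1.187]
force: [0.3, 0.2, -0.5]
width: 0.1
```

```bash
python3 snap.py 8 scene wrist;  python3 - <<'E'
from h import *
from cell import *
print(slides(read_state(),(476.6,151.3,93.5)))
E
```

```text
[474.95581934 151.26903508 153.46901959] [ 3.13906592e+00  5.92151339e-04 -1.18685507e+00] 6.775 [ 0.28772648  0.16833467 -0.52762104]
[ 3.62929796 -6.41210726 59.7471671 ]
```

View pics/scene8.png

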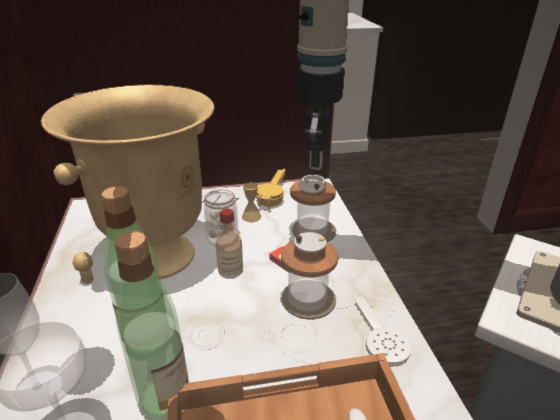

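View pics/wrist8.png

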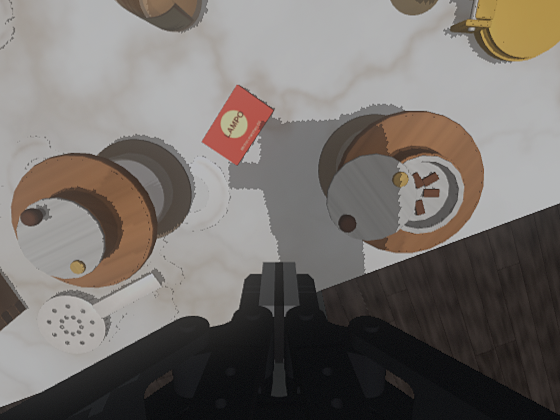

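```bash
python3 snap.py 9 wrist
python3 - <<'E'
from h import *
from cell import *
im,d,c=ld("wrist9"); s=read_state()
hsv=cv2.cvtColor(im,cv2.COLOR_BGR2HSV)
def blob(m,roi):
    k=np.zeros_like(m); k[roi[1]:roi[3],roi[0]:roi[2]]=m[roi[1]:roi[3],roi[0]:roi[2]]
    n,lab,st,ce=cv2.connectedComponentsWithStats(k); i=1+np.argmax(st[1:,4]); return ce[i],st[i]
dark=cv2.inRange(im,(0,0,0),(70,60,90)); 
kb,st=blob(dark,(325,195,375,245)); print("knob",kb,st,ray(c,kb,138))
y=cv2.inRange(hsv,(15,80,60),(35,255,255)); sb,st=blob(y,(385,160,420,200)); print("screw",sb,st,ray(c,sb,129))
w=cv2.inRange(hsv,(3,90,40),(20,255,255)); w[:,:310]=0; w[280:]=0; w[:90]=0;w[:,490:]=0
cn=max(cv2.findContours(w,cv2.RETR_EXTERNAL,cv2.CHAIN_APPROX_NONE)[0],key=cv2.contourArea); pts=cn[:,0]
P=ray(c,pts,102.5); 
from scipy.optimize import least_squares
keep=np.hypot(*(P[:,:2]-[515,86]).T)>42
r=least_squares(lambda q:np.hypot(P[keep,0]-q[0],P[keep,1]-q[1])-47,[515,86],loss="soft_l1"); print("flange c",r.x,keep.sum(),np.abs(r.fun).mean())
cv2.imwrite("pics/wrist9z.png",cv2.resize(im[80:280,300:500],None,fx=3,fy=3))
E
```

```text
[469.82524917 152.30444798 153.30890181] [ 3.13278197e+00  2.11990210e-03 -1.18116812e+00] 6.875 [ 1.75332453  0.57058627 -0.54352626]
knob [342.38016529 228.72727273] [334 220  18  18 242] [[487.89618318 121.494008   138.        ]]
screw [395.01111111 184.91666667] [388 178  15  15 180] [[520.26346573 102.70230387 129.        ]]
flange c [515.31588311  85.59776974] 329 1.4479083020644463
```

View pics/wrist9z.png

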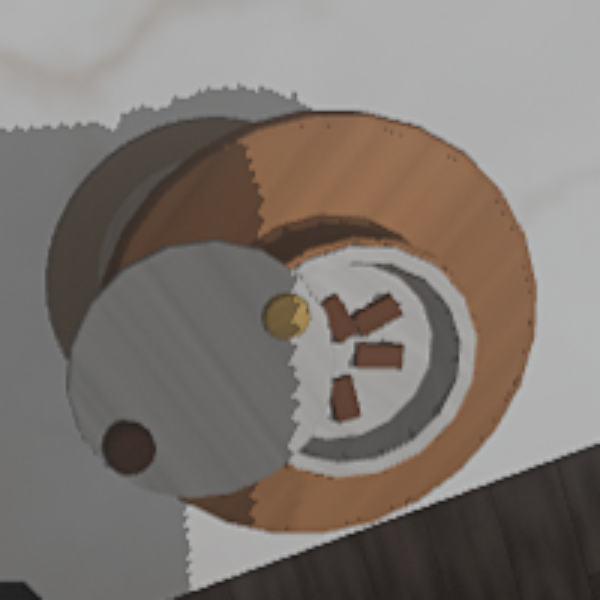

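Emit:
play_rows --targets '[{"slide": [3.5, -6, 20], "turn": [0, 0, 0], "hand": 0}, {"slide": [0, 0, 25], "turn": [0, 0, 0], "hand": 0}, {"slide": [0, 0, 15], "turn": [0, 0, 0], "hand": 0}, {"slide": [0, 0, 0], "turn": [0, 0, 0], "hand": 0}]'

```text
clock: 7.42
eef_pos: [484.0, 149.3, 93.4]
tool_rot: [3.139, -0.0, -1.188]
force: [-0.1, -0.1, 0.9]
width: 0.0
```

```bash
python3 snap.py 10 scene wrist
python3 - <<'E'
from h import *
from cell import *
s=read_state()
print(s["eef_pos"],s["tool_rot"])
im,d,c=ld("wrist10"); m=np.zeros(d.shape,bool); m[250:300,262:296]=1; m&=(d<230)&(d>0)
p,uv=cloud(c,d,m); i=np.argsort(p[:,2])[:6]; print(p[i].round(1))
S=np.array([520.5,103.2]); R=Ro.from_euler("xyz",s["tool_rot"]).as_matrix(); n=R[:2,0]
prev=s["eef_pos"].copy()
for a in list(range(150,256,10))+[254,258]:
    F=np.r_[S+38*np.array([np.cos(np.radians(a)),np.sin(np.radians(a))])-n*18.5,prev[2]]
    print(a,F.round(1),(R.T@(F-prev)).round(1)); prev=F
E
```

```text
[483.99606663 149.27012705  93.3740612 ] [ 3.13872881e+00 -5.29849031e-05 -1.18758638e+00] 7.425 [-0.14259163 -0.12536262  0.90222731]
[485.01950894 149.89800306  94.85856003] [-3.14127046e+00 -9.36490659e-05 -1.18730944e+00]
[[492.  156.8 132.4]
 [494.2 151.5 132.6]
 [495.4 148.8 132.7]
 [494.6 151.2 133. ]
 [496.  147.7 133. ]
 [492.6 156.1 133.1]]
150 [480.7 139.4  94.9] [ 8.1  8.  -0. ]
160 [477.9 133.4  94.9] [ 4.5  4.8 -0. ]
170 [476.2 127.   94.9] [ 5.3  4.  -0. ]
180 [475.6 120.4  94.9] [ 5.9  3.  -0. ]
190 [476.2 113.8  94.9] [ 6.3  1.9 -0. ]
200 [477.9 107.4  94.9] [6.6 0.8 0. ]
210 [480.7 101.4  94.9] [ 6.6 -0.3  0. ]
220 [484.5  95.9  94.9] [ 6.5 -1.5  0. ]
230 [489.2  91.2  94.9] [ 6.1 -2.6  0. ]
240 [494.6  87.4  94.9] [ 5.6 -3.6  0. ]
250 [500.6  84.6  94.9] [ 4.8 -4.5  0. ]
254 [503.1  83.8  94.9] [ 1.7 -2.   0. ]
258 [505.7  83.2  94.9] [ 1.6 -2.1  0. ]
```

View pics/wrist10z.png

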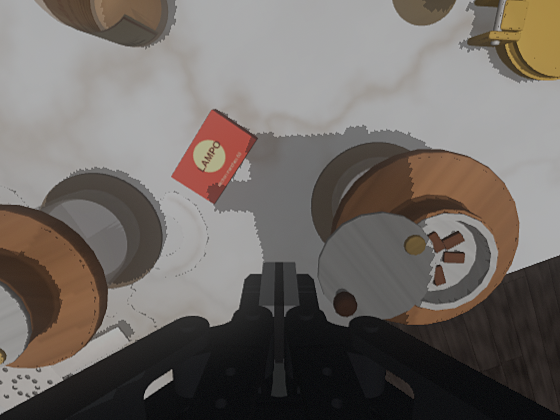

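View pics/scene10z.png

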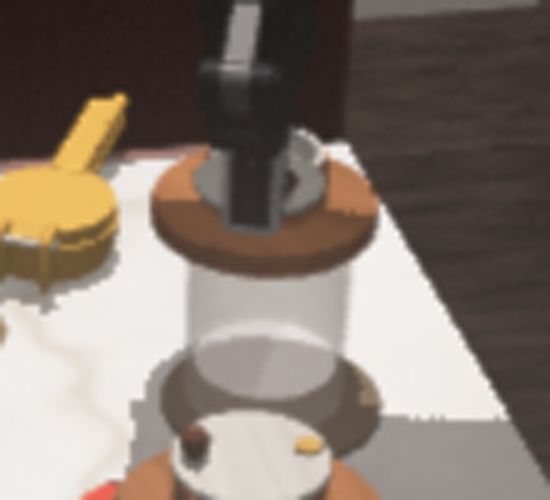

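Emit:
play_rows --targets '[{"slide": [0, 4, 1.5], "turn": [0, 0, 0], "hand": 0}, {"slide": [0, 4, 1], "turn": [0, 0, 0], "hand": 0}, {"slide": [4, 0, 0], "turn": [0, 0, 0], "hand": 0}, {"slide": [4, 1, 0], "turn": [0, 0, 0], "hand": 0}, {"slide": [2, 2, 0], "turn": [0, 0, 0], "hand": 0}]'

```text
clock: 8.15
eef_pos: [478.4, 136.1, 92.3]
tool_rot: [-3.141, -0.0, -1.188]
force: [0.1, 0.5, 0.0]
width: -0.1
```

```bash
python3 snap.py 11 scene wrist
python3 - <<'E'
from cell import *
s=read_state(); print(s["eef_pos"],s["tool_rot"])
E
```

```text
[478.38342017 136.06484695  92.32375994] [-3.14119927e+00 -2.08740210e-04 -1.18770102e+00] 8.15 [0.11781952 0.52364128 0.04976963]
[477.95342352 136.02099468  92.21722797] [ 3.14129735e+00 -1.32756663e-04 -1.18776308e+00]
```

View pics/wrist11z.png

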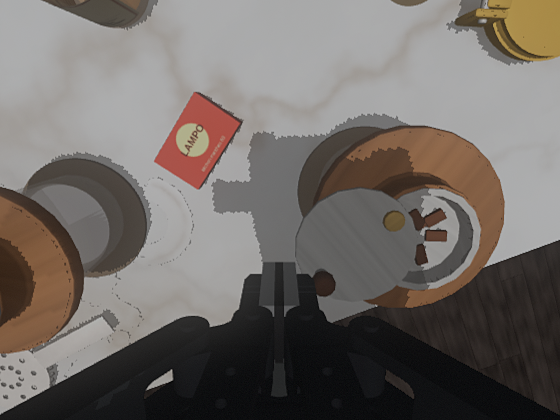

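View pics/scene11z.png

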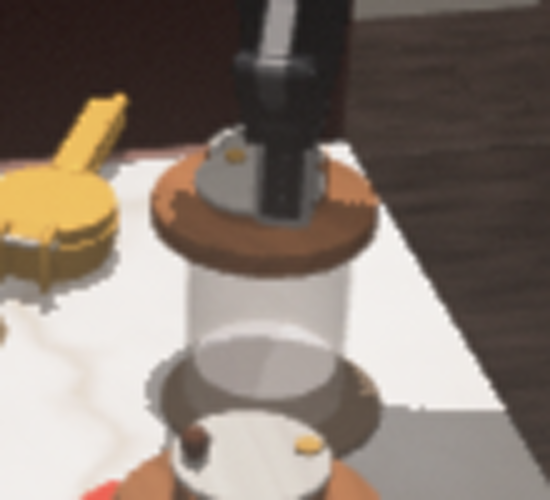

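Emit:
play_rows --targets '[{"slide": [2.5, 2, 0], "turn": [0, 0, 0], "hand": 0}, {"slide": [2.6, 2, 0], "turn": [0, 0, 0], "hand": 0}, {"slide": [2.7, 2, 0], "turn": [0, 0, 0], "hand": 0}, {"slide": [2.9, 1.5, 0], "turn": [0, 0, 0], "hand": 0}, {"slide": [3, 1.5, 0], "turn": [0, 0, 0], "hand": 0}]'

```text
clock: 8.88
eef_pos: [475.1, 120.1, 92.2]
tool_rot: [-3.141, -0.0, -1.187]
force: [0.6, -1.9, 0.5]
width: -0.1
```

```bash
python3 snap.py 12 scene wrist
python3 - <<'E'
from cell import *
s=read_state(); print(s["eef_pos"],s["tool_rot"])
E
```

```text
[475.05209537 120.14073034  92.22971455] [-3.14129098e+00 -1.85985934e-04 -1.18719017e+00] 8.875 [ 0.59031468 -1.91465893  0.50159801]
[475.07778433 119.81951163  92.21708586] [-3.14143089e+00 -3.84550978e-04 -1.18793271e+00]
```

View pics/wrist12z.png

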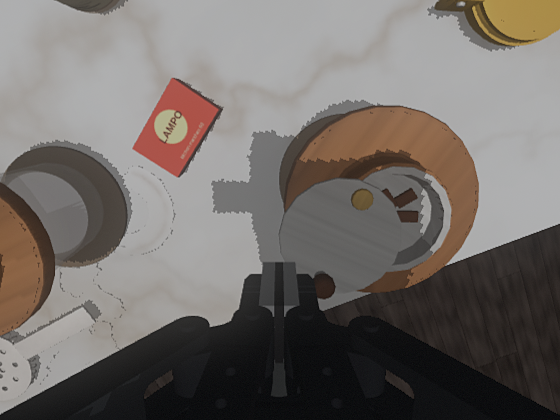

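View pics/scene12z.png

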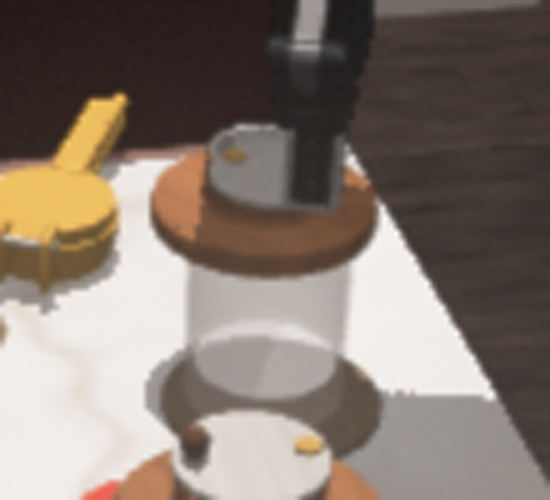

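Emit:
play_rows --targets '[{"slide": [3.1, 1, 0], "turn": [0, 0, 0], "hand": 0}, {"slide": [3.2, 0.9, 0], "turn": [0, 0, 0], "hand": 0}, {"slide": [3.3, 0.4, 0], "turn": [0, 0, 0], "hand": 0}, {"slide": [3.3, 0.4, 0], "turn": [0, 0, 0], "hand": 0}, {"slide": [3.3, 0, 0], "turn": [0, 0, 0], "hand": 0}]'

```text
clock: 9.6
eef_pos: [478.5, 104.2, 92.2]
tool_rot: [-3.142, -0.0, -1.187]
force: [0.8, -0.6, -0.3]
width: -0.3
```

Emit:
play_rows --targets '[{"slide": [3.3, -0.3, 0], "turn": [0, 0, 0], "hand": 0}, {"slide": [3.3, -0.7, 0], "turn": [0, 0, 0], "hand": 0}, {"slide": [3.2, -0.8, 0], "turn": [0, 0, 0], "hand": 0}, {"slide": [3.1, -1.3, 0], "turn": [0, 0, 0], "hand": 0}, {"slide": [2, -1.3, 0], "turn": [0, 0, 0], "hand": 0}]'

```text
clock: 10.22
eef_pos: [488.3, 92.1, 92.2]
tool_rot: [-3.142, -0.0, -1.187]
force: [-0.0, 0.7, -0.2]
width: 0.1
```

```bash
python3 snap.py 13 scene wrist
python3 - <<'E'
from cell import *
s=read_state(); print(s["eef_pos"],s["tool_rot"])
E
```

```text
[488.27802288  92.10139843  92.20951173] [-3.14156146e+00 -4.03609509e-05 -1.18718304e+00] 10.225 [-0.02453124  0.7221555  -0.1825832 ]
[488.43345147  92.11142394  92.23004599] [-3.14126452e+00 -1.35907539e-04 -1.18737649e+00]
```

View pics/wrist13z.png

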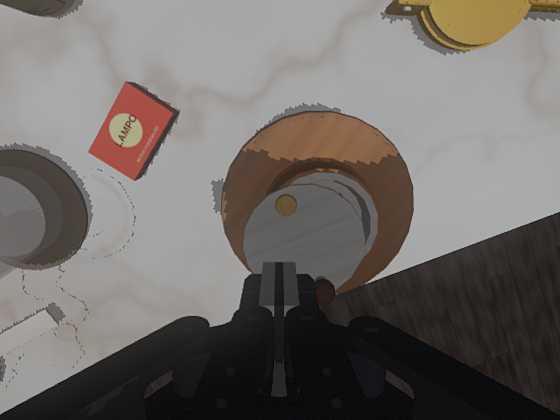

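View pics/scene13z.png

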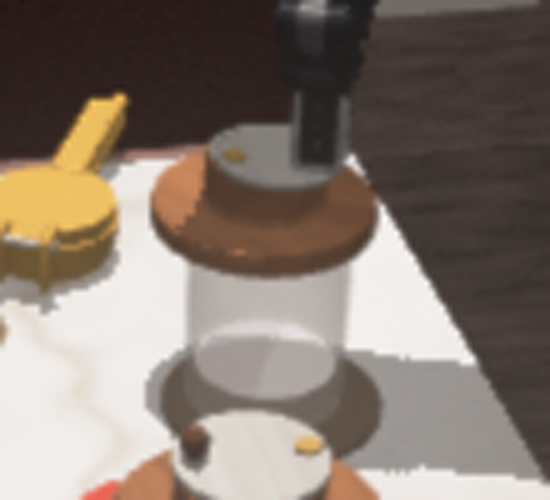

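Emit:
play_rows --targets '[{"slide": [3, -1.5, 0], "turn": [0, 0, 0], "hand": 0}, {"slide": [2.8, -1.8, 0], "turn": [0, 0, 0], "hand": 0}, {"slide": [2.8, -1.8, 0], "turn": [0, 0, 0], "hand": 0}, {"slide": [2.4, -2, 0], "turn": [0, 0, 0], "hand": 0}, {"slide": [0, 0, 0], "turn": [0, 0, 0], "hand": 0}]'

```text
clock: 10.95
eef_pos: [499.1, 84.5, 92.2]
tool_rot: [-3.141, -0.0, -1.187]
force: [-0.8, 0.6, 0.5]
width: -0.0
```

```bash
python3 snap.py 14 scene wrist
python3 - <<'E'
from cell import *
s=read_state(); print(s["eef_pos"],s["tool_rot"])
E
```

```text
[499.10241001  84.53773765  92.20075495] [-3.14135325e+00 -1.15600821e-04 -1.18744438e+00] 10.95 [-0.778634    0.55631434  0.5031322 ]
[498.72728802  84.74831555  92.19756475] [ 3.14150557e+00  7.83278467e-05 -1.18714082e+00]
```

View pics/wrist14z.png

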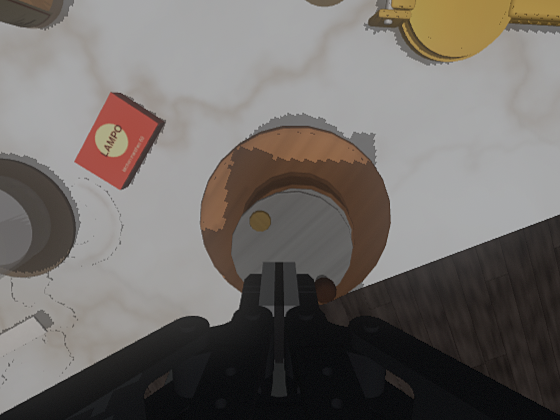

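View pics/scene14z.png

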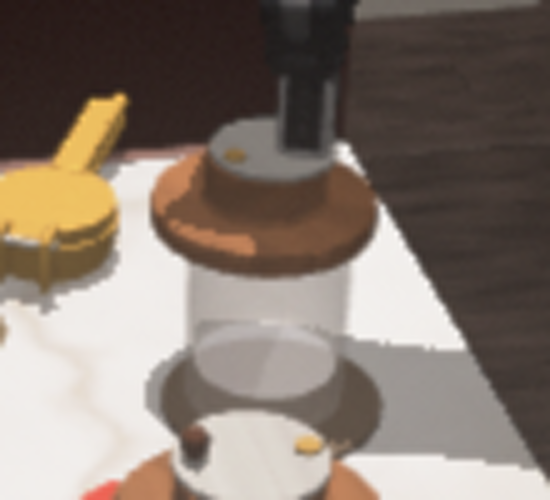

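Emit:
play_rows --targets '[{"slide": [1.2, -1.2, 0], "turn": [0, 0, 0], "hand": 0}, {"slide": [1.2, -1.3, 0], "turn": [0, 0, 0], "hand": 0}, {"slide": [0, 0, 0], "turn": [0, 0, 0], "hand": 0}]'

```text
clock: 11.42
eef_pos: [502.2, 83.4, 92.2]
tool_rot: [-3.141, -0.0, -1.187]
force: [-1.2, -0.3, 0.3]
width: -0.2
```

```bash
python3 snap.py 15 scene wrist
python3 - <<'E'
from h import *
from cell import *
s=read_state(); print(s["eef_pos"],s["force"])
for n in ("wrist14","wrist15"):
    im,d,c=ld(n); hsv=cv2.cvtColor(im,cv2.COLOR_BGR2HSV)
    y=cv2.inRange(hsv,(15,80,60),(35,255,255)); y[:190]=0;y[250:]=0;y[:,:235]=0;y[:,300:]=0
    v,u=np.nonzero(y); S=ray(c,[u.mean(),v.mean()],129); print(n,"screw",S)
im,d,c=ld("wrist15"); cv2.imwrite("pics/wrist15b.png",cv2.resize(im[110:310,190:400],None,fx=3.5,fy=3))
E
```

```text
[502.19985914  83.40815802  92.21693259] [-3.14138835e+00 -4.69671743e-05 -1.18718786e+00] 11.425 [-1.19398198 -0.25141536  0.31459171]
[502.030288    83.4626869   92.22600851] [-1.16895091  0.73908875  0.93340162]
wrist14 screw [[521.20567007 101.7403622  129.        ]]
wrist15 screw [[521.21008228 101.74948486 129.        ]]
```

View pics/wrist15b.png

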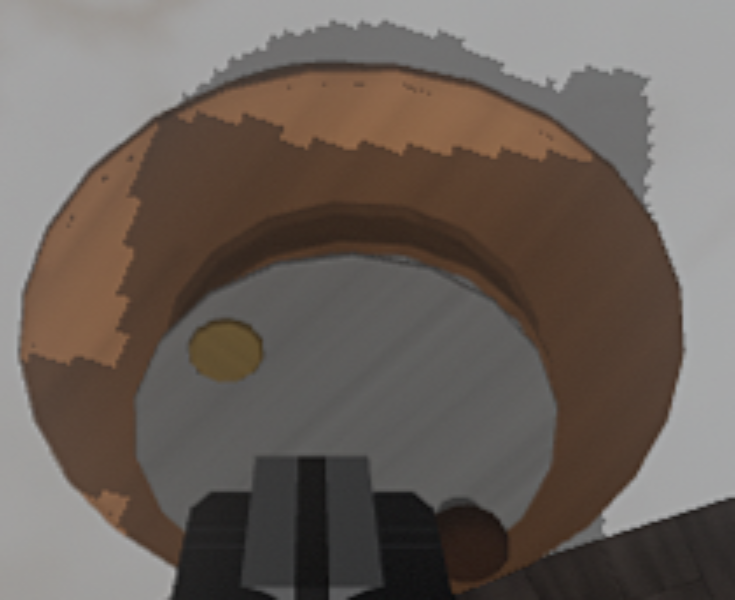

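Emit:
play_rows --targets '[{"slide": [0.6, -0.7, 0], "turn": [0, 0, 0], "hand": 0}, {"slide": [0.6, -0.7, 0], "turn": [0, 0, 0], "hand": 0}, {"slide": [0, 0, 0], "turn": [0, 0, 0], "hand": 0}]'

```text
clock: 11.9
eef_pos: [503.8, 82.8, 92.2]
tool_rot: [-3.142, -0.0, -1.187]
force: [0.0, -0.2, 0.9]
width: 0.3
```

```bash
python3 snap.py 16 scene wrist
python3 - <<'E'
from h import *
from cell import *
s=read_state(); print(s["eef_pos"],s["force"])
for n in ("wrist16",):
    im,d,c=ld(n); hsv=cv2.cvtColor(im,cv2.COLOR_BGR2HSV)
    y=cv2.inRange(hsv,(15,80,60),(35,255,255)); y[:190]=0;y[250:]=0;y[:,:235]=0;y[:,300:]=0
    v,u=np.nonzero(y); S=ray(c,[u.mean(),v.mean()],129); print(n,"screw",S)
im,d,c=ld("wrist16"); cv2.imwrite("pics/wrist16b.png",cv2.resize(im[110:310,190:400],None,fx=3.5,fy=3))
E
```

```text
[503.83336734  82.82714862  92.22657041] [-3.14152124e+00 -2.18747542e-05 -1.18711831e+00] 11.9 [ 0.02410326 -0.16074453  0.91641973]
[503.81217632  82.86218065  92.23647764] [ 0.21446259 -1.22981384 -0.25093088]
wrist16 screw [[521.24524128 101.76867305 129.        ]]
```

View pics/wrist16b.png

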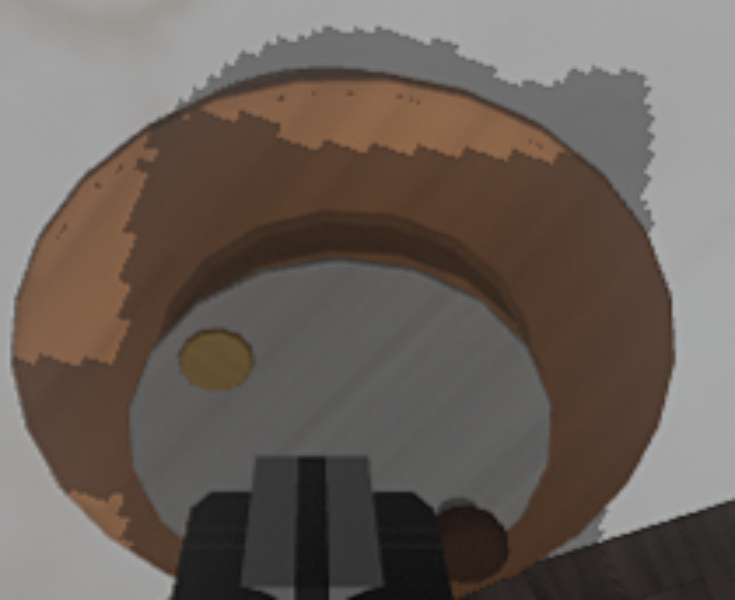

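Emit:
play_rows --targets '[{"slide": [-2, 1, 0], "turn": [0, 0, 0], "hand": 0}, {"slide": [-6, 2, 0], "turn": [0, 0, 0], "hand": 0}, {"slide": [-5, 0, -25], "turn": [0, 0, 0], "hand": 0}, {"slide": [-30, 5, -35], "turn": [0, 0, 0], "hand": 0}, {"slide": [-30, 5, 0], "turn": [0, 0, 0], "hand": 0}]'

```text
clock: 12.62
eef_pos: [465.6, 147.2, 154.5]
tool_rot: [-3.136, -0.0, -1.188]
force: [-0.6, 0.1, -0.1]
width: -0.3
```

```bash
python3 snap.py 17 scene top wrist; python3 lid.py top17; python3 feat.py 17
```

```text
[465.55753831 147.23715988 154.49069677] [-3.13635213e+00 -3.19865047e-05 -1.18760696e+00] 12.625 [-0.5641357   0.07008499 -0.08657096]
tilt 0.06897266885231243 [-0.04581322  0.05155946] 123
flange ell ((334.30224609375, 192.2900848388672), (7.796037673950195, 28.797609329223633), 142.73892211914062) [[536.87496936  55.75031624 102.5       ]]
flange z med 102.2771236642066
yellow 0 0 0
```

View pics/wrist17z.png

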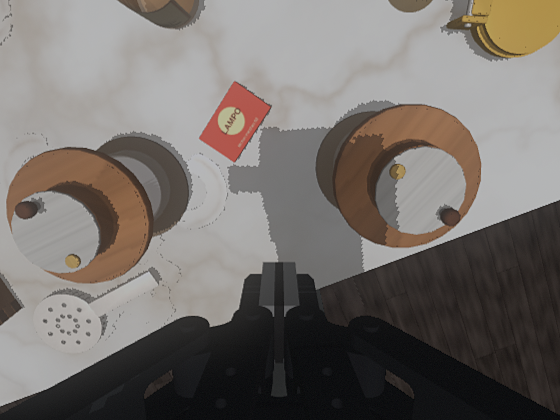

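View pics/scene17z.png

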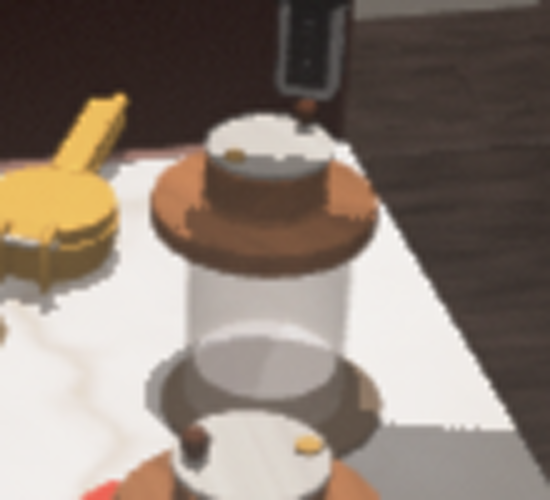

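View pics/top17z.png

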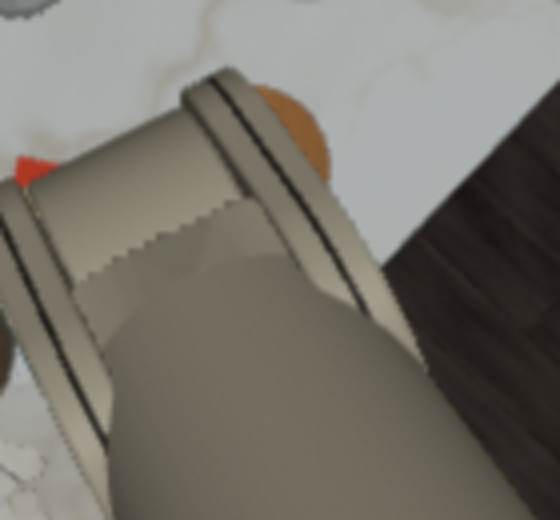

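```bash
python3 snap.py 18 wrist
python3 - <<'E'
from h import *
from scipy.optimize import least_squares
for n in ("wrist17","wrist18"):
    im,d,c=ld(n); hsv=cv2.cvtColor(im,cv2.COLOR_BGR2HSV)
    def blob(m,roi):
        k=np.zeros_like(m); k[roi[1]:roi[3],roi[0]:roi[2]]=m[roi[1]:roi[3],roi[0]:roi[2]]
        nn,lab,st,ce=cv2.connectedComponentsWithStats(k); i=1+np.argmax(st[1:,4]); return ce[i],st[i]
    kb,st=blob(cv2.inRange(im,(0,0,0),(80,75,110)),(437,203,464,232)); K=ray(c,kb,138.5)[0]
    sb,st2=blob(cv2.inRange(hsv,(15,80,60),(35,255,255)),(375,150,412,195)); S=ray(c,sb,129)[0]
    w=cv2.inRange(hsv,(3,90,40),(20,255,255)); w[:,:310]=0; w[275:]=0; w[:80]=0;w[:,495:]=0
    cn=max(cv2.findContours(w,cv2.RETR_EXTERNAL,cv2.CHAIN_APPROX_NONE)[0],key=cv2.contourArea); P=ray(c,cn[:,0],102.5)
    keep=np.hypot(*(P[:,:2]-[515,86]).T)>42
    r=least_squares(lambda q:np.hypot(P[keep,0]-q[0],P[keep,1]-q[1])-47,[515,86],loss="soft_l1"); C=r.x
    print(n,"K",K,st,"S",S,"C",C)
    v=K[:2]-S[:2]; u=C-S[:2]; print("len",np.hypot(*v),np.hypot(*u),"angle",np.arctan2(v[1],v[0])-np.arctan2(u[1],u[0]))
E
```

```text
[463.33068028 147.43065028 152.55426598] [-3.14128740e+00  5.85651976e-04 -1.18323918e+00] 12.775 [ 0.10397708 -0.61393535  0.11813532]
wrist17 K [509.61494059  67.98959563 138.5       ] [439 208  22  19 296] S [520.51801059 102.57531345 129.        ] C [516.28956067  84.37106902]
len 36.263601763269605 18.688881827355015 angle -0.07715511408467446
wrist18 K [509.66894667  67.66050525 138.5       ] [437 208  20  18 289] S [520.56877193 102.54444993 129.        ] C [516.26052176  84.3526583 ]
len 36.54717208034801 18.694980665974654 angle -0.07030845276574405
```

Run:
```python
from h import *
from scipy.optimize import least_squares
im,d,c=ld("wrist18"); hsv=cv2.cvtColor(im,cv2.COLOR_BGR2HSV)
def blob(m,roi):
    k=np.zeros_like(m); k[roi[1]:roi[3],roi[0]:roi[2]]=m[roi[1]:roi[3],roi[0]:roi[2]]
    nn,lab,st,ce=cv2.connectedComponentsWithStats(k); i=1+np.argmax(st[1:,4]); return ce[i],st[i]
kb,st=blob(cv2.inRange(im,(0,0,0),(80,75,110)),(8,195,45,228)); K=ray(c,kb,138.5)[0]
sb,st2=blob(cv2.inRange(hsv,(15,80,60),(35,255,255)),(55,245,90,280)); S=ray(c,sb,129)[0]
w=cv2.inRange(hsv,(3,90,40),(20,255,255)); w[:,160:]=0; w[295:]=0; w[:130]=0
cn=max(cv2.findContours(w,cv2.RETR_EXTERNAL,cv2.CHAIN_APPROX_NONE)[0],key=cv2.contourArea); P=ray(c,cn[:,0],102.5)
C=P[:,:2].mean(0)
for k in range(5):
    keep=np.abs(np.hypot(*(P[:,:2]-C).T)-47)<(6 if k<2 else 3)
    C=least_squares(lambda q:np.hypot(P[keep,0]-q[0],P[keep,1]-q[1])-47,C,loss="soft_l1").x
v=K[:2]-S[:2]; u=C-S[:2]; print("B",K,st,S,st2,C,keep.sum(),"len",np.hypot(*v),np.hypot(*u),"angle",np.arctan2(v[1],v[0])-np.arctan2(u[1],u[0]))
# disc vs turret for A: bright grey disc
a=im[90:260,320:500]; cv2.imwrite("pics/w18A.png",cv2.resize(a,None,fx=4,fy=3.5,interpolation=cv2.INTER_CUBIC))
a=im[130:300,0:180]; cv2.imwrite("pics/w18B.png",cv2.resize(a,None,fx=4,fy=3.5,interpolation=cv2.INTER_CUBIC))
```

```text
B [425.58255626 282.67689027 138.5       ] [ 10 202  26  18 327] [398.79959904 256.23309035 129.        ] [ 61 255  16  14 161] [412.66352473 268.98171988] 419 len 37.63776496719962 18.834436293224346 angle 0.03551229087578578
```

View pics/w18A.png

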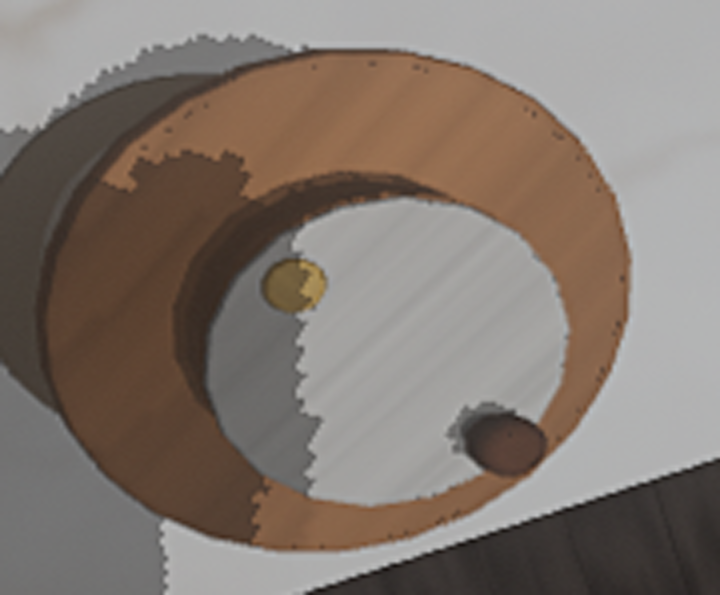

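View pics/w18B.png

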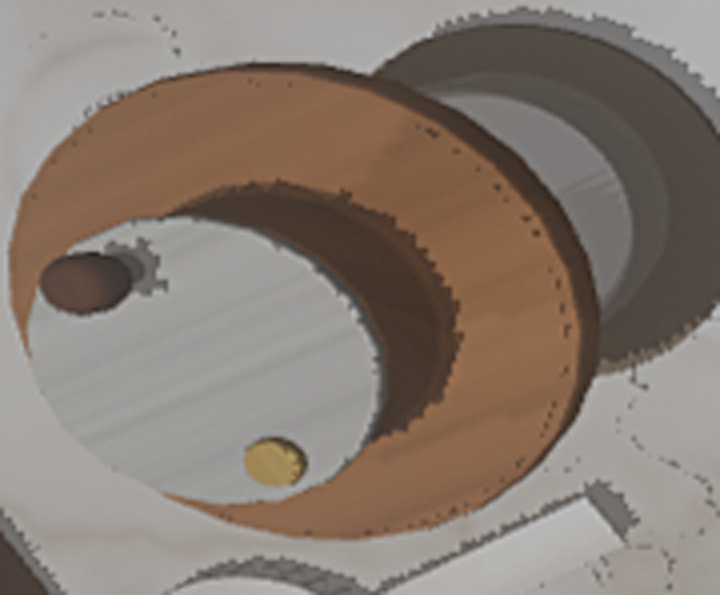

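Emit:
play_rows --targets '[{"slide": [30, -5, 0], "turn": [0, 0, 0], "hand": 0}, {"slide": [30, -5, 30], "turn": [0, 0, 0], "hand": 0}, {"slide": [5, 0, 20], "turn": [0, 0, 0], "hand": 0}, {"slide": [0, 0, 10], "turn": [0, 0, 0], "hand": 0}, {"slide": [3, -1, 0], "turn": [0, 0, 0], "hand": 0}]'

```text
clock: 13.45
eef_pos: [499.4, 86.7, 91.6]
tool_rot: [3.14, 0.0, -1.187]
force: [0.0, 0.3, 0.5]
width: -0.2
```

Run:
```python
from h import *
from cell import *
im,d=get_image("wrist"); s=read_state(); print(s["clock"],s["eef_pos"],slides(s,(503.8,82.8,92.2)))
```

```text
13.5 [500.44194757  86.52595483  92.29528781] [ 4.71241336 -1.71819365  0.09646885]
```

Emit:
play_rows --targets '[{"slide": [2.5, -0.8, 0], "turn": [0, 0, 0], "hand": 0}, {"slide": [2.2, -0.9, 0], "turn": [0, 0, 0], "hand": 0}, {"slide": [0.6, -0.8, 0], "turn": [0, 0, 0], "hand": 0}, {"slide": [0.6, -0.8, 0], "turn": [0, 0, 0], "hand": 0}, {"slide": [0, 0, 0], "turn": [0, 0, 0], "hand": 0}]'

```text
clock: 14.12
eef_pos: [505.4, 82.6, 92.3]
tool_rot: [-3.141, -0.0, -1.187]
force: [-0.3, -0.1, -0.1]
width: 0.2
```

```bash
cat > scr.py <<'E'
import sys
from h import *
from cell import *
n="wrist"+sys.argv[1]
im,d,c=ld(n); hsv=cv2.cvtColor(im,cv2.COLOR_BGR2HSV)
y=cv2.inRange(hsv,(15,80,60),(35,255,255)); y[:190]=0;y[250:]=0;y[:,:235]=0;y[:,300:]=0
v,u=np.nonzero(y); S=ray(c,[u.mean(),v.mean()],129); print(n,"screw",S)
k=cv2.inRange(im,(0,0,0),(45,50,90))&cv2.inRange(hsv,(0,60,0),(20,255,255)); k[:270]=0;k[305:]=0;k[:,312:]&=255;k[:,:312]=0;k[:,340:]=0
v,u=np.nonzero(k); print("knob px",len(u),u.max() if len(u) else 0,v.min() if len(u) else 0, ray(c,[u.max(),np.median(v[u>=u.max()-1])],139)[0])
cv2.imwrite(f"pics/{n}b.png",cv2.resize(im[110:310,190:400],None,fx=3.5,fy=3))
s=read_state(); print(s["eef_pos"],s["force"])
E
python3 snap.py 19 wrist; python3 scr.py 16; python3 scr.py 19
```

```text
[505.41229081  82.57966405  92.28976188] [-3.14135605e+00 -2.18810630e-05 -1.18700442e+00] 14.125 [-0.28921227 -0.11898571 -0.05699658]
wrist16 screw [[521.24524128 101.76867305 129.        ]]
knob px 449 339 279 [510.40144386  59.31849493 139.        ]
[505.35154615  82.62593443  92.26174022] [-0.76504517 -0.51180845  0.30569268]
wrist19 screw [[521.2589363  101.71759272 129.        ]]
knob px 435 339 280 [511.96614707  59.04342742 139.        ]
[505.35154615  82.62593443  92.26174022] [-0.76504517 -0.51180845  0.30569268]
```

View pics/wrist19b.png

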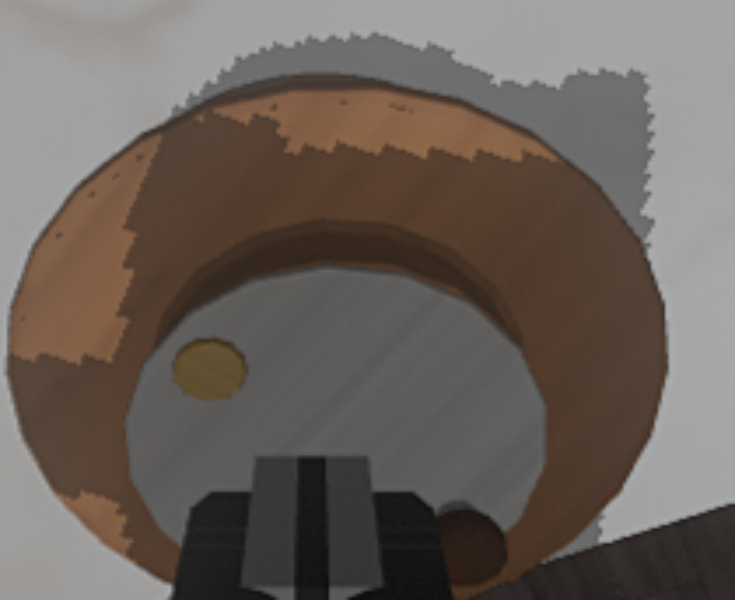

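Emit:
play_rows --targets '[{"slide": [0.6, -0.8, 0], "turn": [0, 0, 0], "hand": 0}, {"slide": [0.6, -0.8, 0], "turn": [0, 0, 0], "hand": 0}, {"slide": [0, 0, 0], "turn": [0, 0, 0], "hand": 0}]'

```text
clock: 14.55
eef_pos: [507.3, 82.0, 92.2]
tool_rot: [3.142, -0.0, -1.187]
force: [-0.2, 0.4, 0.6]
width: -0.1
```

```bash
python3 snap.py 20 wrist scene; python3 scr.py 20
```

```text
[507.2974848   81.95740576  92.18723455] [ 3.14157529e+00 -2.41209111e-05 -1.18714771e+00] 14.55 [-0.17865296  0.3850656   0.55036636]
wrist20 screw [[521.26627598 101.71238014 129.        ]]
knob px 444 339 279 [514.10593994  58.5445292  139.        ]
[507.22631296  81.97693808  92.20778684] [ 0.44381822 -0.71664498  0.99543752]
```

View pics/wrist20b.png

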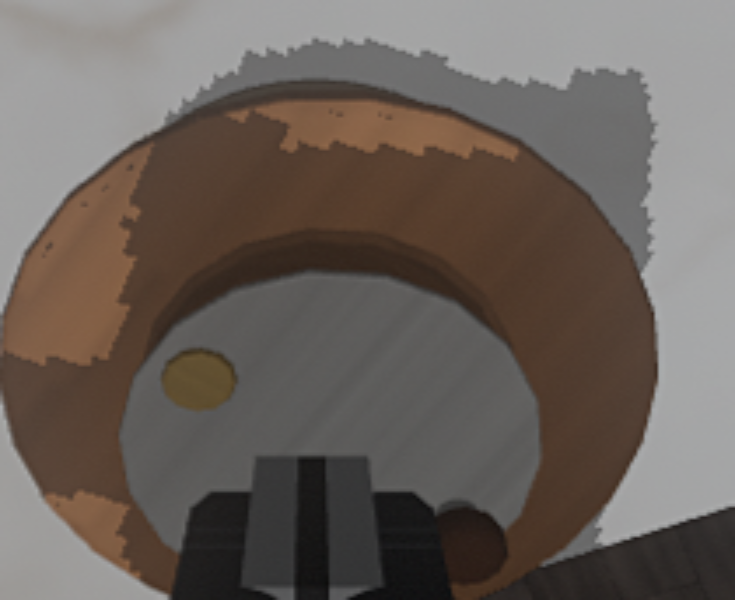

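Emit:
play_rows --targets '[{"slide": [0.6, -0.8, 0], "turn": [0, 0, 0], "hand": 0}, {"slide": [0.3, -0.4, 0], "turn": [0, 0, 0], "hand": 0}, {"slide": [0, 0, 0], "turn": [0, 0, 0], "hand": 0}]'

```text
clock: 15.02
eef_pos: [508.6, 81.6, 92.2]
tool_rot: [3.141, 0.0, -1.187]
force: [-0.6, 0.4, 0.3]
width: 0.1
```

```bash
python3 snap.py 21 wrist scene; python3 scr.py 21
```

```text
[508.55742303  81.62428821  92.17216101] [ 3.14136551e+00  8.10776866e-05 -1.18705304e+00] 15.025 [-0.60543905  0.44593128  0.29243488]
wrist21 screw [[521.25029088 101.37342338 129.        ]]
knob px 407 339 281 [514.8037714   57.92632702 139.        ]
[508.58658505  81.61603016  92.20008146] [-1.11913589 -0.27836486  0.46088699]
```

View pics/wrist21b.png

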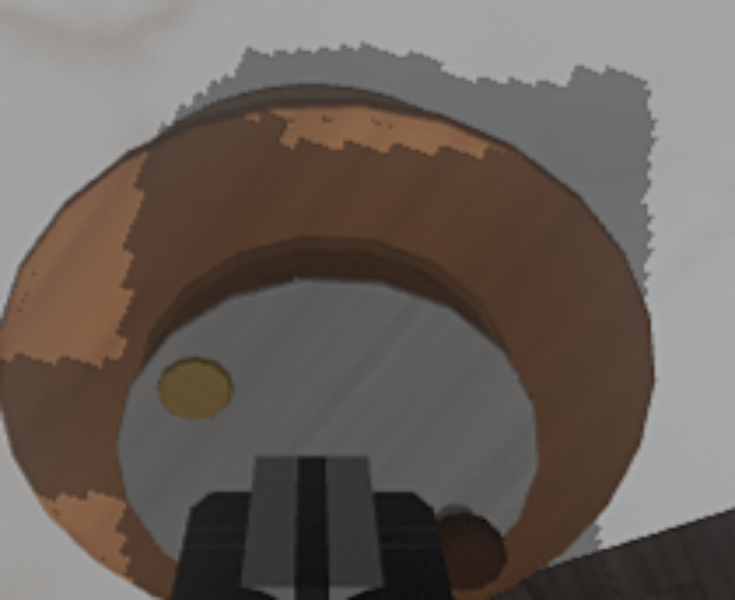

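Emit:
play_rows --targets '[{"slide": [-2, 1.5, 0], "turn": [0, 0, 0], "hand": 0}, {"slide": [-6, 2, 0], "turn": [0, 0, 0], "hand": 0}, {"slide": [-5, 0, -25], "turn": [0, 0, 0], "hand": 0}, {"slide": [-30, 5, -35], "turn": [0, 0, 0], "hand": 0}, {"slide": [-30, 5, 0], "turn": [0, 0, 0], "hand": 0}]'

```text
clock: 15.75
eef_pos: [470.2, 145.8, 154.5]
tool_rot: [-3.136, -0.0, -1.188]
force: [1.3, 0.3, 0.4]
width: 0.1
```

Emit:
play_rows --targets '[{"slide": [0, 0, -20], "turn": [0, 0, 0], "hand": 0}, {"slide": [50, 10, -25], "turn": [0, 0, 0], "hand": 0}, {"slide": [55, 15, 0], "turn": [0, 0, 0], "hand": 0}, {"slide": [55, 15, 0], "turn": [0, 0, 0], "hand": 0}, {"slide": [55, 15, 0], "turn": [0, 0, 0], "hand": 0}]'

```text
clock: 16.38
eef_pos: [498.4, -76.9, 197.5]
tool_rot: [-3.141, -0.0, -1.186]
force: [1.5, 0.8, 0.7]
width: 0.2
```

Emit:
play_rows --targets '[{"slide": [55, 0, 0], "turn": [0, 0, 0], "hand": 0}, {"slide": [50, 0, 0], "turn": [0, 0, 0], "hand": 0}, {"slide": [20, 0, 0], "turn": [0, 0, 0], "hand": 0}, {"slide": [0, 0, 0], "turn": [0, 0, 0], "hand": 0}]'

```text
clock: 16.88
eef_pos: [544.9, -192.0, 196.8]
tool_rot: [3.141, 0.001, -1.189]
force: [0.1, 1.5, -0.4]
width: -0.0
```

```bash
python3 snap.py 22 scene top; python3 lid.py top22; python3 feat.py 22
python3 - <<'E'
from h import *
im,_,c=ld("top22"); a=im[180:222,295:345]; cv2.imwrite("pics/top22zz.png",cv2.resize(a,None,fx=14,fy=14,interpolation=cv2.INTER_NEAREST))
E
```

```text
[ 544.90124152 -192.00623087  196.83263388] [ 3.14119171e+00  5.09772207e-04 -1.18874408e+00] 16.875 [ 0.10909415  1.46464802 -0.39066952]
tilt 0.006161160073375065 [-0.00555409  0.00266682] 711
flange ell ((321.21044921875, 201.767578125), (40.308834075927734, 41.14860153198242), 36.45303726196289) [[515.9920561   85.63711344 102.5       ]]
flange z med 102.27711589593608
yellow 9 314.3333333333333 198.88888888888889
screw [[521.08109502 103.02238436 128.5       ]]
```

View pics/top22zz.png

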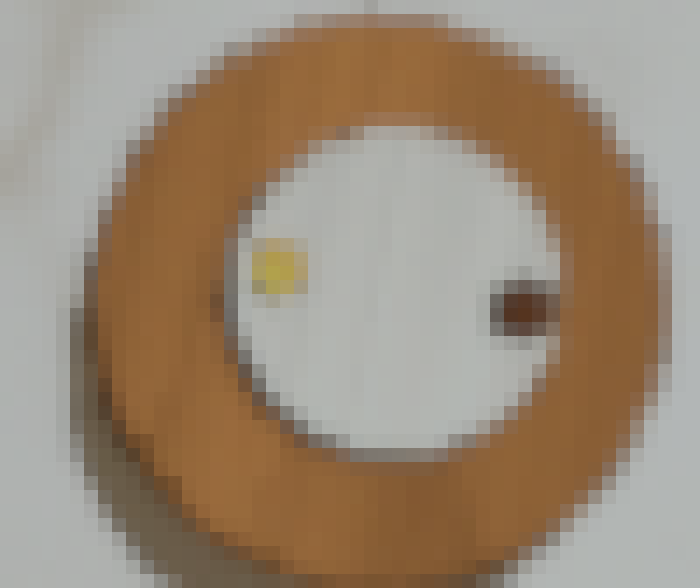

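View pics/scene22.png

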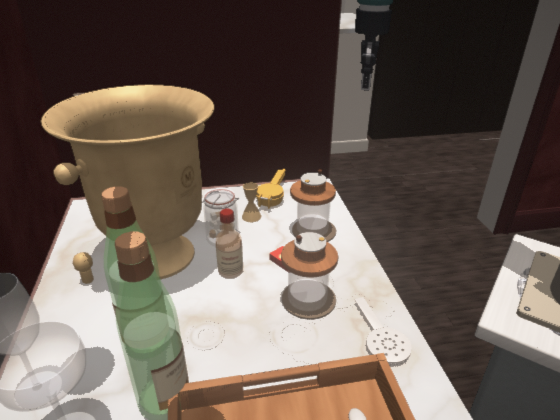

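Run:
```python
from h import *
_,_,c=ld("top22")
def go(kp,sp,ep):
    K=ray(c,kp,139)[0,:2];S=ray(c,sp,129)[0,:2];C=ray(c,ep,102.5)[0,:2]
    v=K-S;u=C-S; print(K,S,C,"len",np.hypot(*v),np.hypot(*u),"angle",np.arctan2(v[1],v[0])-np.arctan2(u[1],u[0]))
go((331.9,201.6),(314.36,198.8),(321.2,201.77))
im0,_,_=ld("top0"); im1,_,_=ld("top22")
im0s,_,_=ld("scene0"); im1s,_,_=ld("scene22")
for a,b,nm,r in ((im0,im1,"B top",(225,275,215,265)),(im0,im1,"bitters",(165,200,215,250)),(im0s,im1s,"glassA low",(212,232,295,335)),(im0s,im1s,"bitters sc",(205,275,214,246))):
    A=cv2.cvtColor(a,cv2.COLOR_BGR2GRAY)[r[0]:r[1],r[2]:r[3]].astype(np.float32);B=cv2.cvtColor(b,cv2.COLOR_BGR2GRAY)[r[0]:r[1],r[2]:r[3]].astype(np.float32)
    print(nm,cv2.phaseCorrelate(A,B),np.abs(A-B).mean())
```

```text
[513.91741797  66.17052724] [521.24261976 102.99996291] [515.98699027  85.66070356] len 37.5508443725468 18.118265810039894 angle 0.09797055362768181
B top ((-0.007495951069405038, -0.007060251051527189), 0.9988300538778305) 0.282
bitters ((0.014914424741657939, 0.02761601004458214), 1.005031352057869) 0.35510203
glassA low ((-0.18083476146269817, 0.015001208585960768), 0.9637708580493927) 3.0325
bitters sc ((-0.0019530577883450917, -0.010209627526073461), 1.0038385923641424) 0.64508927
```

View pics/scene22z.png

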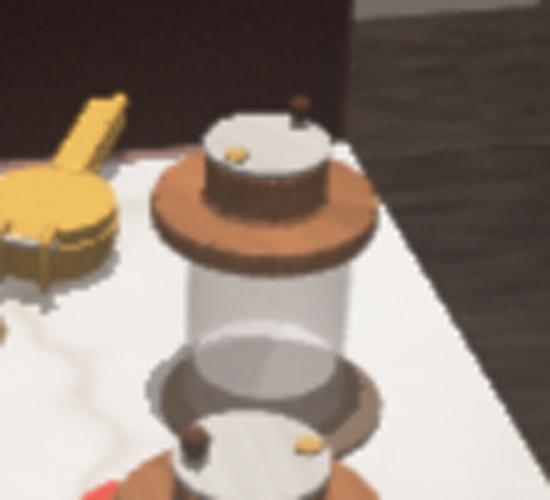

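```bash
python3 -c "
from cell import *
print(read_state()['clock']); print(finish_job())"
```

```text
16.975
the job is handed in; nothing more can be done
None
```

I nudged the crooked lid in from its +x edge with the closed fingertips until its plug dropped in. I then pushed the knob counterclockwise round its arc until the cover met its stop, and handed the job in at about 17 s.

**Lid:** in the last top picture it lies flat, with a fitted tilt of about 0.006 rad. The flange top is at 102.3 mm, against 102.5 mm for a seated lid.

**Glass and bystanders:** between the first and last pictures, glass A moved less than 0.2 pixel. Glass B with its lid and the bitters bottle showed no shift. The last force reading was small, at most 1.5 N on any axis, and the arm stood well clear of everything.

**Checks that disagreed:**
- **Fingertip height:** both cameras showed the fingertips about 37 mm above the reported TCP height. I worked to the pictures.
- **Cover angle:** before the final push, the wrist picture put the cover still about 0.07 rad open. I pushed on until the screw itself shifted by about 0.3 mm, which I took as the stop. The last top picture then reads about 0.1 rad past shut. The stop rules that out, so I take it as pixel error.
- **Glass centre:** I estimated it from the coaster's edge about 7 mm from where the lid finally sat. The coaster and the glass are probably not concentric. I did not measure the lid's offset from the rim directly; I infer it is within the plug's play of about 3 mm because the lid is flat and at seated height.

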